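Top up the roundel magazine from the crowded stock tray

TASK

The printing magazine needs one more blank: the solid wooden roundel (not the ring) in the long stock tray. Stand the two containers that crowd it on either side out of the way, upright in the shallow metal galley, take the solid roundel and press it down into the spring magazine until both latches hold it, and only then put each container back upright in the tray on the very spot it came from. The ring and the third container must be found where they stood, and the open powder jar must never tip over.

Things in the scene. Friction and masses are not known exactly. Their poses are not given: they have to be found in the camera images.
- powder_jar: open clear glass jar part filled with white powder, no lid, round, 68 mm diameter, 97 mm tall; origin at the centre of its underside, z up. Stands in the stock tray. Grip its wall across the diameter, above the tray's rim.
- lidded_jar: clear glass jar closed with a pale grey lid, round, 59 mm diameter, 75 mm tall; origin at the centre of its underside, z up. Stands in the stock tray.
- ink_tin: round closed printing-ink tin with a dark red band and a light grey lid (fixed), 65 mm diameter, 46 mm tall; origin at the centre of its underside, z up. Stands in the stock tray.
- blank: solid round disc of pale wood, 60 mm diameter, 20 mm thick, no hole, 45 g; origin at the centre of its underside, z up. Lies flat in the stock tray between two containers. This one goes into the magazine.
- ring_blank: ring of the same pale wood, 60 mm outside diameter, 28 mm hole, 20 mm thick; origin at the centre of its underside. Lies flat in the stock tray between two containers. Stays there.
- stock_tray: fixed narrow wooden tray, outside 102 (x) by 392 mm (y), inside 86 by 376, floor 5 mm and rim 30 mm above the table; origin: centre of underside. Five things in a row along its y at -148, -74, 0, 74, 148 mm: containers at the ends and middle, disc and ring between; gaps of 10 to 15 mm, too narrow for a finger. The disc's top is 5 mm below the rim: grip it along the tray's y.
- galley: fixed shallow bright metal tray, the side area: outside 130 (x) by 230 mm (y), walls 3 mm, rim 16 mm and inner floor 3 mm above the table; origin: centre of underside. Two containers fit in a row along its y axis, e.g. at y = -55 and +55 mm.
- magazine: fixed spring magazine on a green base 136 (x) by 100 (y) by 12 mm; origin: centre of its underside, stack axis = z. Four 10 mm guide rods on the diagonals, 26.3 mm out in x and y, tapered from 98 mm to tips 110 mm up, 2 mm play to a disc; 42 mm between rods at the +y and -y sides for fingers. One blank is already loaded on the sprung follower, top 64 mm up.
- latch_rest (a point): point on the magazine's stack axis, 78 mm above the table, where the underside of a disc let down between the rods first meets the bevels of two light brass latch tongues; let go, it stays there or slips down to the loaded blank (64 mm). The tongues reach in to 26 mm from the axis out of dark latch blocks at the +x and -x sides (35 to 55 mm out, 22 mm wide, tops 88 mm up).
- latched (a point): point on the stack axis, 45 mm above the table, where the underside of the disc is held once latched. Push the disc straight down (3 to 10 N) until its underside is below 44 mm, top below 64 mm: the tongues, springing aside, snap over its top. It stops at about 38 mm. Pushed less far, the spring lifts it again. It may be pushed with closed fingers on its middle.
Not all that is in view belongs to the job. Leave any turquoise look-alike of the ring_blank alone.

How it is judged:
On the way, in this order (a step that is already met when the one before it is completed fails the run):
1. two containers have been set down upright in the galley and let go (((x of powder_jar in the frame of galley between -0.065 and 0.065 m and y of powder_jar in the frame of galley between -0.115 and 0.115 m and z of each of powder_jar, lidded_jar in the frame of galley below 0.01 m and angle between each of powder_jar, lidded_jar's own z axis and vertical below 0.1 rad and linear speed of each of powder_jar, lidded_jar below 0.03 m/s and contact force between the fingers and powder_jar below 0.1 N and x of lidded_jar in the frame of galley between -0.065 and 0.065 m and y of lidded_jar in the frame of galley between -0.115 and 0.115 m and contact force between the fingers and lidded_jar below 0.1 N) or (x of powder_jar in the frame of galley between -0.065 and 0.065 m and y of powder_jar in the frame of galley between -0.115 and 0.115 m and z of each of powder_jar, ink_tin in the frame of galley below 0.01 m and angle between each of powder_jar, ink_tin's own z axis and vertical below 0.1 rad and linear speed of each of powder_jar, ink_tin below 0.03 m/s and contact force between the fingers and powder_jar below 0.1 N and x of ink_tin in the frame of galley between -0.065 and 0.065 m and y of ink_tin in the frame of galley between -0.115 and 0.115 m and contact force between the fingers and ink_tin below 0.1 N) or (x of lidded_jar in the frame of galley between -0.065 and 0.065 m and y of lidded_jar in the frame of galley between -0.115 and 0.115 m and z of each of lidded_jar, ink_tin in the frame of galley below 0.01 m and angle between each of lidded_jar, ink_tin's own z axis and vertical below 0.1 rad and linear speed of each of lidded_jar, ink_tin below 0.03 m/s and contact force between the fingers and lidded_jar below 0.1 N and x of ink_tin in the frame of galley between -0.065 and 0.065 m and y of ink_tin in the frame of galley between -0.115 and 0.115 m and contact force between the fingers and ink_tin below 0.1 N))), for 0.2 s.
2. the solid roundel is held down in the magazine by its latches, let go (horizontal distance between blank and magazine below 0.006 m and z of blank in the frame of magazine between 0.036 and 0.047 m and angle between blank's own z axis and vertical below 0.1 rad and linear speed of blank below 0.02 m/s and contact force between the fingers and blank below 0.1 N), for 0.3 s.
At the end, for the whole second after the job is handed in: Solid roundel flat in the magazine, within 6 mm of its axis and under the latches (underside below 47 mm); all three containers upright (6 degrees) within 15 mm of where they started; ring within 15 mm of its start; all released and at rest (all of step 2 and distance of each of powder_jar, lidded_jar, ink_tin, ring_blank from where it was at the start of the episode below 0.015 m and angle between each of powder_jar, lidded_jar, ink_tin's own z axis and vertical below 0.1 rad and linear speed of each of powder_jar, lidded_jar, ink_tin, ring_blank below 0.02 m/s); the robot touches nothing.
It fails at once if the open powder jar is tipped by more than 35 degrees (angle between powder_jar's own z axis and vertical above 0.61 rad).
It also fails if it takes over 122 s, if anything falls off the work surface, if the arm or the gripper's body presses on something with over 40 N, if the wrist force passes 120 N, or if a joint passes its speed limit or range.

ROBOT

A 6-joint arm with a two-finger parallel gripper is mounted at the origin on a cart in front of the work surface, level with it; the furniture and walls round the work are solid. World frame = base frame: x ahead of the robot, y to its left, z up, the work surface at z = 0. Lengths are in m, angles in rad, forces in N, time in s.
With the tool pointing down it reaches from about 0.4 to 0.925 m from the base axis. Payload 3.4 kg.
Tool frame: the origin (TCP) lies between the finger pads; the fingertips stand 19 mm ahead of it and the grasp point (between the pads) is the TCP; x points along the fingers, y is the direction in which the jaws open and shut, and the axes are right-handed (so a half turn about x gives the same grasp; the last joint's range is limited). The gripper opens to 85 mm and grips with 20 to 120 N. Pads are 22 mm wide; open, the fingers measure 114 mm over their backs; the gripper's body (76 mm by 85 mm) begins 54 mm behind the grasp point. The pads swing forward as they close: fully open they stand 13 mm farther back than shut.
Start: joints at [-1.181, 0.307, 1.506, -0, 1.328, -0.073], TCP at [0.257, -0.514, 0.25] pointing down, gripper open.
Joint ranges: [-3.12, 3.12], [-1.05, 2.28], [0.14, 2.33], [-1.42, 4.57], [0.1, 2.73], [-2.68, 2.68]. Speed limits (rad/s): [2.57, 2.57, 3.14, 3.14, 3.14, 3.14].

INTERFACE

Orientations are given as a unit quaternion [x, y, z, w].
In Python, from plant import * gives the robot as it stands.
- The arm moves only by the tool move_arm, never from a script. Its argument "deltas" is text: rows parted by semicolons, each of 7 numbers parted by spaces: the turn, a rotation vector about the tool's x, y, z scaled (see below), then the shift along the tool's x, y, z scaled (see below), then the closure, from 0 (fully open) to 1 (shut). A call has 1 to 10 rows; each row is the pose to reach, as a shift and turn from the pose commanded when the call began, along the tool's axes at that moment, turning the shorter way round; what a row does not reach only later rows make up. The controller multiplies each number of a shift by 0.5 m and each number of a turn by 180 degrees. A row lasts 1/10 s, in which the tool goes at most 50 mm and 8.59 degrees, less where a joint would pass 70% of its speed; a pose out of reach is approached as far as the arm can. A call with a number of a shift or a turn outside -1 to 1 is refused whole. A call with a gripper value outside its range is refused whole. The fingers move at their own pace and stop on an object; "grip_force" is the grip in N (left out, the last holds). Time passes only in rows, so rows that repeat a pose let the fingers close. It gives the time, the measured TCP pose, the force and the opening at its end, in the units of the state.
- get_obs(): the state, without advancing time (a new reading comes with each control period).
- snapshot(name): name is "scene" or "top"; returns a dict with "pixels" (384x512x3 uint8, red, green, blue), "range_z" (384x512 float32, m along the optical axis (not along the pixel's ray), 0 where there is no reading), "mtx" (3x3 intrinsics, pixels), "dist_coeffs" ([k1, k2, p1, p2, k3] as OpenCV has them; the pictures are not rectified), "world_from_camera" (4x4, takes a point from camera to world coordinates). Camera axes: x right, y up, looking along -z (the intrinsics and any distortion apply to the point x, -y, -z); pixel columns grow to the right and rows downward; lengths in m; the calibration is good to about 2 mm. A picture is of the moment at which its call begins.
- sign_off(): hands the job in, once; it reports no verdict.
The state is a dict: "time_s": time; "joints": joint angles; "joint_velocities": joint speeds; "tau": joint torques, N m; "tool_pos": TCP position; "ee_rot": TCP orientation; "wrist_force": force on the tool from outside, world axes, zero at the start; "ft_torque": the same for the moment, N m; "width": finger opening in m.
Only numpy, scipy, OpenCV 4.12 (cv2) and the standard library are available. Lean on these libraries where they do the work, as an engineer would, in place of code of your own. Each camera call takes 0.05 s, during which the arm holds its last target.

## Working session

There is one attempt and no reset: what is moved stays moved. The work goes in short steps, Python scripts to look and compute and a tool call to move; the robot and the scene stay as the last step left them, time stands still between calls to the robot, and variables do not carry over. Pictures are saved under pics/ and viewed, and the job is handed in when it is done.

Besides the shell and the picture viewer there is one more tool, called as a command line: name --argument value ..., lists and objects as JSON in quotes. move_arm: Moves the arm, as the interface text tells. Its arguments: {"type":"object","properties":{"deltas":{"type":"string"},"grip_force":{"type":"number"}},"required":["deltas"]}

```bash
mkdir -p pics; ls; cat > h.py <<'E'
from plant import *
import numpy as np, cv2
from scipy.spatial.transform import Rotation as R
def snap(name,f):
    s=snapshot(name); cv2.imwrite('pics/'+f+'.png',s['pixels'][:,:,::-1]); np.savez('pics/'+f+'.npz',**s); return s
def xyz(s):
    h,w=s['range_z'].shape
    u,v=np.meshgrid(np.arange(w),np.arange(h))
    p=cv2.undistortPoints(np.stack([u,v],-1).reshape(-1,1,2).astype(float),s['mtx'],s['dist_coeffs']).reshape(h,w,2)
    z=s['range_z']; c=np.stack([p[...,0]*z,-p[...,1]*z,-z],-1)
    T=s['world_from_camera']; return c@T[:3,:3].T+T[:3,3]
E
python3 - <<'E'
from h import *
for n in('scene','top'):
    s=snap(n,n+'0'); print(s['world_from_camera'].round(3).tolist(), s['mtx'].tolist(),s['dist_coeffs'])
o=get_obs();print(o)
E
```

```text
pics
[[-0.732, 0.538, -0.419, -0.029], [-0.681, -0.561, 0.47, 0.664], [0.018, 0.63, 0.776, 1.214], [0.0, 0.0, 0.0, 1.0]] [[488.76223677585716, 0.0, 252.88078158742445], [0.0, 488.76223677585716, 195.5389295128827], [0.0, 0.0, 1.0]] [-0.1773766  0.         0.         0.         0.       ]
[[-0.012, 0.982, -0.188, 0.385], [-1.0, -0.014, -0.009, -0.015], [-0.012, 0.187, 0.982, 1.13], [0.0, 0.0, 0.0, 1.0]] [[357.44095618185344, 0.0, 255.00654333273516], [0.0, 357.44095618185344, 188.32792161139088], [0.0, 0.0, 1.0]] [-0.01768887  0.          0.          0.          0.        ]
{'time_s': 0.1, 'joints': array([-1.18047492e+00,  3.07471040e-01,  1.50755684e+00,  1.84865682e-05,
        1.32840542e+00, -7.34928500e-02]), 'joint_velocities': array([-0.00102579, -0.002826  , -0.00223637,  0.0011866 , -0.0008276 ,
       -0.0010809 ]), 'tau': array([ 6.07831389e-04, -4.58528352e+01, -2.52608764e+01,  4.59285260e-06,
        5.66463772e-03,  1.85353514e-05]), 'tool_pos': array([ 0.25699134, -0.51370104,  0.24948336]), 'ee_rot': array([-0.6880811 , -0.16315921,  0.68827389, -0.16187197]), 'wrist_force': array([-0.07467078, -0.42165363,  0.07969316]), 'ft_torque': array([0.01044535, 0.01997422, 0.06085982]), 'width': 0.08542130061712647}
```

View pics/scene0.png

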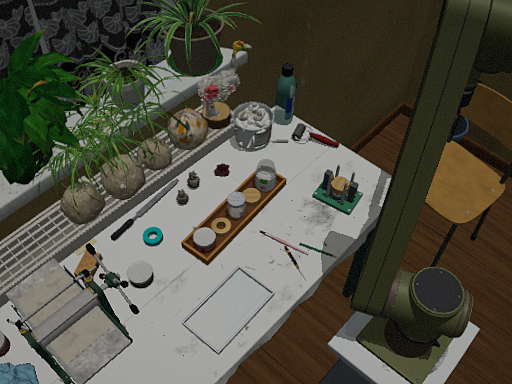

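View pics/top0.png

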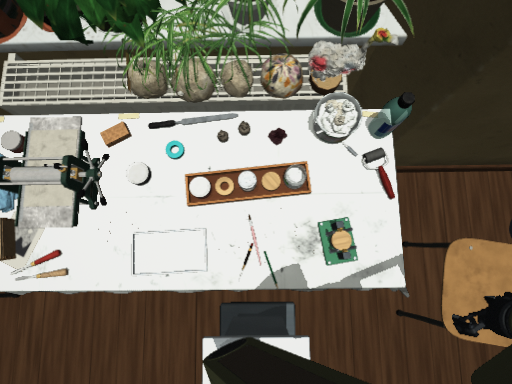

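```bash
python3 - <<'E'
from h import *
s=snap('top','t1'); im=s['pixels'][:,:,::-1]
cv2.imwrite('pics/c1.png',cv2.resize(im[155:215,175:325],None,fx=5.2,fy=5.2,interpolation=cv2.INTER_CUBIC))
a=cv2.resize(im[210:275,310:370],None,fx=6.4,fy=6.4,interpolation=cv2.INTER_CUBIC)
b=cv2.resize(im[220:285,125:215],None,fx=4.3,fy=6.4*65/65*1.0,interpolation=cv2.INTER_CUBIC)
cv2.imwrite('pics/c2.png',np.hstack([a,b]))
s2=snap('scene','s1');im=s2['pixels'][:,:,::-1]
cv2.imwrite('pics/c3.png',cv2.resize(im[150:265,175:370],None,fx=4.1,fy=4.1,interpolation=cv2.INTER_CUBIC))
P=xyz(s)
for u,v in[(200,187),(225,186),(232,186),(247,181),(271,181),(295,177),(343,240),(170,250)]: print(u,v,P[v,u].round(3))
E
```

```text
200 187 [0.598 0.165 0.051]
225 186 [0.609 0.092 0.004]
232 186 [0.605 0.068 0.023]
247 181 [0.608 0.019 0.081]
271 181 [ 0.619 -0.056  0.025]
295 177 [ 0.627 -0.13   0.042]
343 240 [ 0.43  -0.262  0.066]
170 250 [0.408 0.264 0.001]
```

View pics/c1.png

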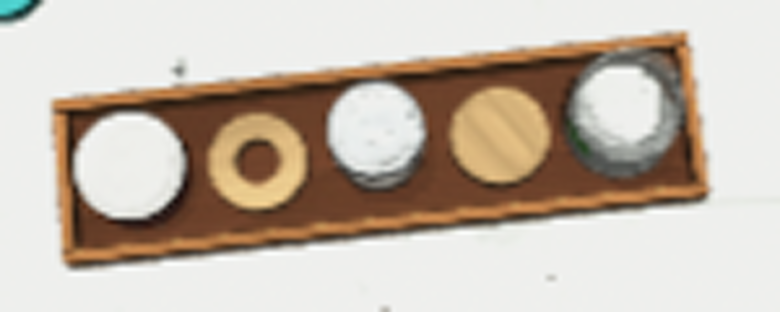

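View pics/c2.png

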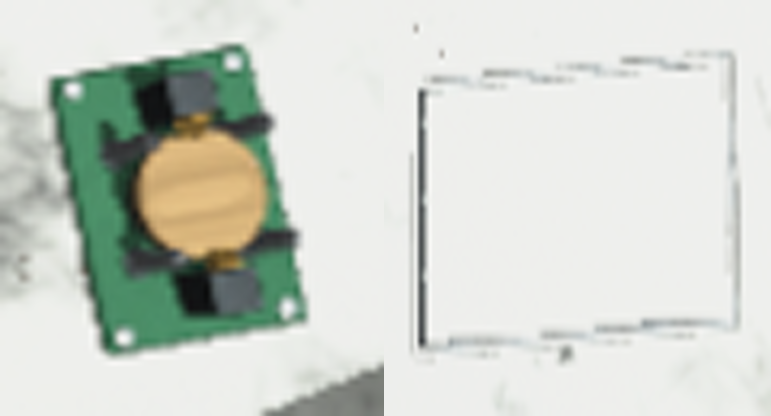

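View pics/c3.png

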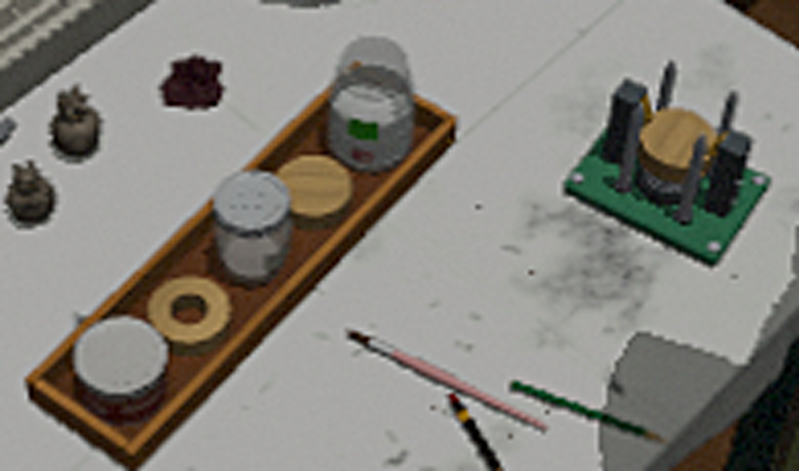

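```bash
cat >> h.py <<'E'
def ray(s,uv,z):
    uv=np.array(uv,float).reshape(-1,1,2)
    p=cv2.undistortPoints(uv,s['mtx'],s['dist_coeffs']).reshape(-1,2)
    T=s['world_from_camera']; d=np.c_[p[:,0],-p[:,1],-np.ones(len(p))]@T[:3,:3].T; o=T[:3,3]
    return o+d*((z-o[2])/d[:,2])[:,None]
def ang(a): return np.degrees(np.arctan2(a[1],a[0]))
E
python3 - <<'E'
from h import *
s=np.load('pics/t1.npz');q=np.load('pics/s1.npz')
def cr(pts,fx,fy,ou,ov): 
    p=np.array(pts,float); return np.c_[(p[:,0]+.5)/fx-.5+ou,(p[:,1]+.5)/fy-.5+ov]
for n,pts,a,z in[('tray',[(54,101),(686,33),(706,194),(68,265)],(5.2,5.2,175,155),.03),
  ('mag',[(52,78),(245,45),(307,320),(105,352)],(6.4,6.4,310,210),.012),
  ('gal',[(412-384,85),(733-384,52),(742-384,328),(416-384,350)],(4.3,6.4,125,220),.016)]:
    w=ray(s,cr(pts,*a),z)[:,:2]; e=np.diff(np.r_[w,w[:1]],axis=0)
    print(n,w.round(4).tolist(),'c',w.mean(0).round(4),'len',np.linalg.norm(e,axis=1).round(4),'ang',[round(ang(x),1) for x in e])
w=ray(q,cr([(30,380),(130,470)],4.1,4.1,175,150),.03);print(w)
# scene cam tray
w=ray(q,cr([(28,382),(458,118)],4.1,4.1,175,150),.03);print('scene tray near corners',w)
# wood discs in both cams
for nm,d,near in(('top',s,{'blank':(271,181,.025),'ring':(225,186,.025),'mag':(343,240,.064)}),('scene',q,{'blank':(252,196,.025),'ring':(221,225,.025),'mag':(340,184,.064)})):
    hsv=cv2.cvtColor(d['pixels'],cv2.COLOR_RGB2HSV)
    P=xyz(d)
    for k,(u,v,z) in near.items():
        m=(abs(P[...,2]-z)<.008)&(hsv[...,1]>60)&(hsv[...,2]>110 if nm=='top' else hsv[...,2]>90)
        c=ray(d,[(u,v)],z)[0]; m&=np.hypot(P[...,0]-c[0],P[...,1]-c[1])<.04
        vv,uu=np.nonzero(m); w=ray(d,np.c_[uu,vv],z)
        (cx,cy),r=cv2.minEnclosingCircle(w[:,:2].astype(np.float32))
        print(nm,k,len(uu),w.mean(0).round(4),(round(cx,4),round(cy,4)),round(r,4))
E
```

```text
tray [[0.6447, 0.2164], [0.6814, -0.1695], [0.5814, -0.1775], [0.5437, 0.2055]] c [0.6128 0.0187] len [0.3876 0.1004 0.3849 0.1015] ang [np.float64(-84.6), np.float64(-175.4), np.float64(95.6), np.float64(6.1)]
mag [[0.4895, -0.1992], [0.5043, -0.2943], [0.3719, -0.316], [0.3582, -0.2187]] c [ 0.431 -0.257] len [0.0962 0.1342 0.0983 0.1327] ang [np.float64(-81.2), np.float64(-170.7), np.float64(98.0), np.float64(8.4)]
gal [[0.4622, 0.3835], [0.4754, 0.1502], [0.3441, 0.1422], [0.3362, 0.3743]] c [0.4045 0.2625] len [0.2337 0.1315 0.2322 0.1263] ang [np.float64(-86.8), np.float64(-176.5), np.float64(92.0), np.float64(4.2)]
[[0.63935411 0.2167863  0.03      ]
 [0.53490673 0.21880686 0.03      ]]
scene tray near corners [[ 0.63911364  0.21890966  0.03      ]
 [ 0.58053311 -0.17990373  0.03      ]]
top blank 273 [ 0.6205 -0.0555  0.025 ] (0.62, -0.0555) 0.03
top ring 211 [0.6062 0.0914 0.025 ] (0.6059, 0.0913) 0.0299
top mag 306 [ 0.4298 -0.257   0.064 ] (0.4257, -0.2606) 0.0353
scene blank 203 [ 0.6179 -0.056   0.025 ] (0.6125, -0.0545) 0.0365
scene ring 202 [0.6051 0.0939 0.025 ] (0.6054, 0.0934) 0.0298
scene mag 179 [ 0.4319 -0.2576  0.064 ] (0.43, -0.2584) 0.0299
```

```bash
cat >> h.py <<'E'
def st():
    o=get_obs(); Rm=R.from_quat(o['ee_rot']).as_matrix()
    print('t',round(o['time_s'],2),'p',o['tool_pos'].round(4),'x',Rm[:,0].round(3),'jaw ang',round(ang(Rm[:,1]),2),'w',round(o['width'],4),'F',o['wrist_force'].round(1),'j6',o['joints'].round(2)); return o,Rm
def plan(pos,yaw=None,base=None):
    """normalized delta from measured pose; yaw = jaw direction deg (mod 180)"""
    o,Rm=st(); d=np.array(pos)-o['tool_pos']
    rv=np.zeros(3)
    if yaw is not None:
        y=np.radians(yaw); yv=np.array([np.cos(y),np.sin(y),0])
        if yv@Rm[:,1]<0: yv=-yv
        xv=np.array([0,0,-1.]); T=np.c_[xv,yv,np.cross(xv,yv)]
        rv=R.from_matrix(Rm.T@T).as_rotvec()
    print('turn',(rv/np.pi).round(4),'shift',(Rm.T@d/.5).round(4),'rows>=',np.ceil(max(np.linalg.norm(d)/.05,np.degrees(np.linalg.norm(rv))/8.59)))
E
python3 -c "
from h import *
plan([.6274,-.1293,.20],95.5)"
```

```text
t 0.2 p [ 0.2571 -0.5139  0.2497] x [-0.001  0.001 -1.   ] jaw ang -63.42 w 0.0856 F [ 0.  -0.4 -0.4] j6 [-1.18  0.31  1.51 -0.    1.33 -0.07]
turn [1.171e-01 1.000e-04 4.000e-04] shift [ 0.1    -0.3564 -1.0065] rows>= 11.0
```

move_arm --deltas "0.1171 0 0 0.05 -0.3564 -0.95 0;0.1171 0 0 0.05 -0.3564 -0.95 0;0.1171 0 0 0.05 -0.3564 -0.95 0;0.1171 0 0 0.05 -0.3564 -0.95 0;0.1171 0 0 0.05 -0.3564 -0.95 0;0.1171 0 0 0.05 -0.3564 -0.95 0;0.1171 0 0 0.05 -0.3564 -0.95 0;0.1171 0 0 0.05 -0.3564 -0.95 0;0.1171 0 0 0.05 -0.3564 -0.95 0;0.1171 0 0 0.05 -0.3564 -0.95 0" --grip_force 30

```text
time_s: 1.2
tool_pos: [0.594, -0.1508, 0.2258]
ee_rot: [-0.706, -0.034, 0.706, -0.034]
wrist_force: [0.4, -1.2, -0.0]
width: 0.0855
```

```bash
python3 -c "
from h import *
plan([.6274,-.1293,.16],95.5)"
```

```text
t 1.2 p [ 0.594  -0.1508  0.2258] x [-0. -0. -1.] jaw ang -84.49 w 0.0855 F [ 0.4 -1.2 -0. ] j6 [-0.32  0.38  1.46 -0.    1.3   1.16]
turn [ 0.      0.0001 -0.    ] shift [ 0.1315 -0.0363 -0.0706] rows>= 2.0
```

```bash
python3 - <<'E'
from h import *
s=np.load('pics/t1.npz');q=np.load('pics/s1.npz')
c=lambda x,y,f,a,b:[((x+.5)/f-.5+a,(y+.5)/f-.5+b)]
print('jar scene',ray(q,c(376,67,4.1,175,150),.097), 'lid scene',ray(q,c(253,199,4.1,175,150),.075))
print('lid top',ray(s,c(377,130,5.2,175,155),.075),'tin',ray(s,c(130,167,5.2,175,155),.046))
im=s['pixels'][:,:,::-1]
A=cv2.resize(im[155:200,270:320],None,fx=8,fy=8,interpolation=cv2.INTER_CUBIC)
im=q['pixels'][:,:,::-1]
B=cv2.resize(im[150:200,240:290],None,fx=8,fy=8,interpolation=cv2.INTER_CUBIC)
A=cv2.copyMakeBorder(A,0,40,0,0,cv2.BORDER_CONSTANT)
cv2.imwrite('pics/c4.png',np.hstack([A,B]))
E
```

```text
jar scene [[ 0.62402257 -0.12800411  0.097     ]] lid scene [[0.61436723 0.01544628 0.075     ]]
lid top [[0.61388338 0.01836659 0.075     ]] tin [[0.59984314 0.16663481 0.046     ]]
```

View pics/c4.png

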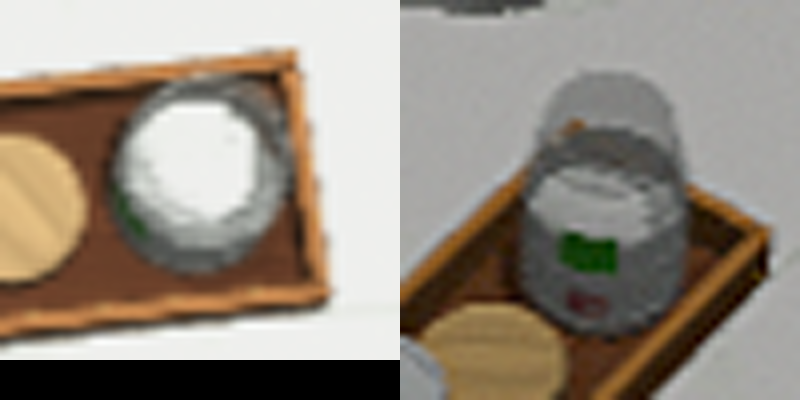

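move_arm --deltas "0 0 0 0 -0.036 -0.068 0;0 0 0 0 -0.036 -0.068 0;0 0 0 0.1 -0.036 -0.068 0;0 0 0 0.2 -0.036 -0.068 0;0 0 0 0.28 -0.036 -0.068 0;0 0 0 0.332 -0.036 -0.068 0;0 0 0 0.332 -0.036 -0.068 0;0 0 0 0.332 -0.036 -0.068 0"

```text
time_s: 2.0
tool_pos: [0.6247, -0.1318, 0.0599]
ee_rot: [-0.706, -0.034, 0.707, -0.034]
wrist_force: [0.1, 0.1, 0.9]
width: 0.0852
```

```bash
python3 -c "
from h import *
plan([.6270,-.1293,.06],95.5)
s=snap('scene','s2');im=s['pixels'][:,:,::-1]
cv2.imwrite('pics/c5.png',cv2.resize(im[110:220,200:320],None,fx=5,fy=5,interpolation=cv2.INTER_CUBIC))"
```

```text
t 2.0 p [ 0.6247 -0.1318  0.0599] x [-0.001  0.    -1.   ] jaw ang -84.53 w 0.0852 F [0.1 0.1 0.9] j6 [-0.27  0.58  1.58 -0.    0.98  1.2 ]
turn [-0.0002  0.0004  0.0001] shift [-0.0001 -0.0046 -0.0051] rows>= 1.0
```

View pics/c5.png

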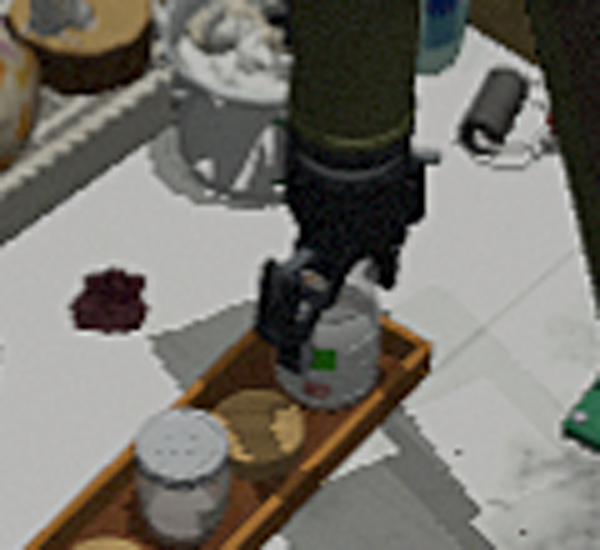

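move_arm --deltas "0 0 0 0 -0.005 -0.005 0;0 0 0 0 -0.005 -0.005 1;0 0 0 0 -0.005 -0.005 1;0 0 0 0 -0.005 -0.005 1;0 0 0 0 -0.005 -0.005 1;0 0 0 0 -0.005 -0.005 1;0 0 0 0 -0.005 -0.005 1;0 0 0 0 -0.005 -0.005 1" --grip_force 30

```text
time_s: 2.85
tool_pos: [0.6287, -0.1285, 0.0622]
ee_rot: [0.708, 0.034, -0.705, 0.034]
wrist_force: [-0.0, 1.8, 5.1]
width: 0.0666
```

```bash
python3 -c "
from h import *
g=np.array([.4045,.2625]);y=np.radians(3.2);d=np.array([-np.sin(y),np.cos(y)])
print(g+.055*d,g-.055*d)
plan([*(g-.057*d),.17],93.2)"
```

```text
[0.40142982 0.31741424] [0.40757018 0.20758576]
t 2.85 p [ 0.6287 -0.1285  0.0622] x [ 0.004 -0.001 -1.   ] jaw ang -84.49 w 0.0666 F [-0.   1.8  5.1] j6 [-0.27  0.57  1.58  0.    0.98  1.21]
turn [ 0.0128 -0.0012 -0.0003] shift [-0.2175 -0.7073  0.375 ] rows>= 9.0
```

move_arm --deltas "0 0 0 -0.03 0 0 1;0 0 0 -0.07 0 0 1;0 0 0 -0.12 0 0 1;0 0 0 -0.17 0 0 1;0 0 0 -0.22 0 0 1;0 0 0 -0.26 0 0 1;0 0 0 -0.26 0 0 1;0 0 0 -0.26 0 0 1"

```text
time_s: 3.65
tool_pos: [0.6271, -0.1285, 0.1902]
ee_rot: [0.707, 0.034, -0.706, 0.034]
wrist_force: [-0.4, -0.2, -2.4]
width: 0.0663
```

```bash
python3 -c "
from h import *
plan([.4077,.2056,.19],93.2)
s=snap('scene','s3');im=s['pixels'][:,:,::-1]
cv2.imwrite('pics/c6.png',cv2.resize(im[70:250,170:350],None,fx=3.3,fy=3.3,interpolation=cv2.INTER_CUBIC))"
```

```text
t 3.65 p [ 0.6271 -0.1285  0.1902] x [ 0.001 -0.    -1.   ] jaw ang -84.5 w 0.0663 F [-0.4 -0.2 -2.4] j6 [-0.27  0.44  1.45 -0.    1.25  1.21]
turn [ 0.0128 -0.0002 -0.0001] shift [-0.     -0.7072  0.3727] rows>= 8.0
```

View pics/c6.png

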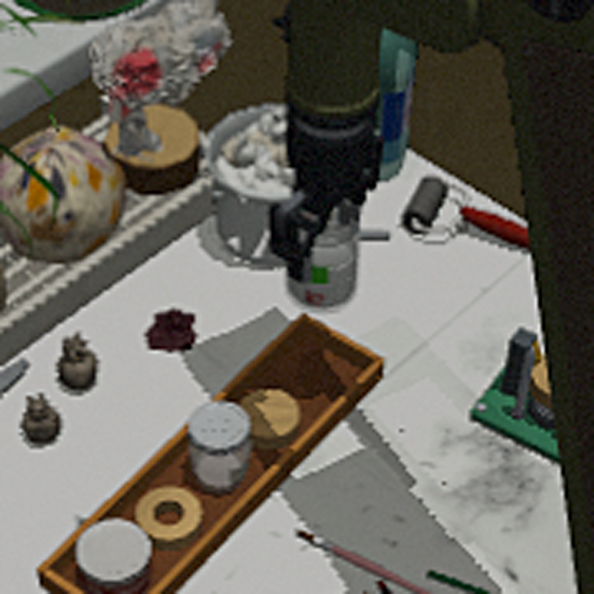

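move_arm --deltas "0 0 0 0 -0.02 0.01 1;0.001 0 0 0 -0.06 0.032 1;0.003 0 0 0 -0.115 0.06 1;0.005 0 0 0 -0.17 0.09 1;0.007 0 0 0 -0.225 0.119 1;0.009 0 0 0 -0.28 0.148 1;0.01 0 0 0 -0.335 0.177 1;0.012 0 0 0 -0.39 0.206 1;0.0128 0 0 0 -0.445 0.235 1;0.0128 0 0 0 -0.49 0.259 1"

```text
time_s: 4.7
tool_pos: [0.472, 0.1043, 0.1887]
ee_rot: [-0.706, -0.02, 0.708, -0.02]
wrist_force: [0.3, 0.5, -2.4]
width: 0.0668
```

move_arm --deltas "0 0 0 0 -0.05 0.026 1;0 0 0 0 -0.1 0.053 1;0 0 0 0 -0.15 0.08 1;0 0 0 0 -0.19 0.1 1;0 0 0 0 -0.21 0.112 1;0 0 0 0 -0.217 0.114 1;0 0 0 0 -0.217 0.114 1"

```text
time_s: 5.4
tool_pos: [0.4117, 0.208, 0.1896]
ee_rot: [-0.707, -0.02, 0.707, -0.02]
wrist_force: [0.3, -0.1, -2.0]
width: 0.0659
```

```bash
python3 -c "
from h import *
plan([.4077,.2056,.060],93.2)
"
```

```text
t 5.4 p [0.4117 0.208  0.1896] x [-0.    -0.001 -1.   ] jaw ang -86.75 w 0.0659 F [ 0.3 -0.1 -2. ] j6 [ 0.38  0.21  1.82 -0.    1.11  1.89]
turn [ 0.0003  0.0001 -0.0002] shift [0.2593 0.0042 0.0082] rows>= 3.0
```

move_arm --deltas "0 0 0 0.04 0.004 0.008 1;0 0 0 0.08 0.004 0.008 1;0 0 0 0.13 0.004 0.008 1;0 0 0 0.18 0.004 0.008 1;0 0 0 0.22 0.004 0.008 1;0 0 0 0.24 0.004 0.008 1;0 0 0 0.248 0.004 0.008 1;0 0 0 0.254 0.004 0.008 1;0 0 0 0.258 0.004 0.008 1;0 0 0 0.258 0.004 0.008 1"

```text
time_s: 6.4
tool_pos: [0.4086, 0.2059, 0.0615]
ee_rot: [0.707, 0.02, -0.706, 0.02]
wrist_force: [-0.8, -0.1, -1.8]
width: 0.066
```

```bash
python3 -c "
from h import *
plan([.4077,.2056,.060],93.2)
s=snap('scene','s4');im=s['pixels'][:,:,::-1]
cv2.imwrite('pics/c7.png',cv2.resize(im[200:384,150:330],None,fx=3.2,fy=3.2,interpolation=cv2.INTER_CUBIC))"
```

```text
t 6.4 p [0.4086 0.2059 0.0615] x [ 0.001  0.    -1.   ] jaw ang -86.81 w 0.066 F [-0.8 -0.1 -1.8] j6 [ 0.37  0.39  1.99 -0.    0.76  1.89]
turn [-0.0001 -0.0004  0.0001] shift [0.0029 0.0005 0.0019] rows>= 1.0
```

View pics/c7.png

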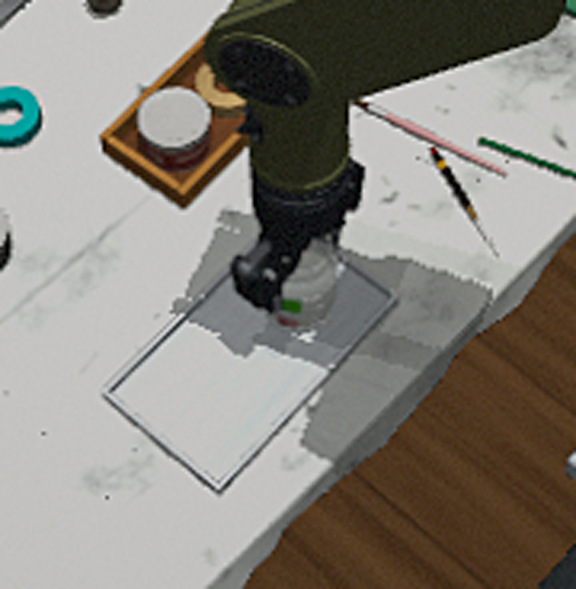

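move_arm --deltas "0 0 0 0.002 0 0 1;0 0 0 0.004 0 0 1;0 0 0 0.005 0 0 1;0 0 0 0.005 0 0 1"

```text
time_s: 6.85
tool_pos: [0.4084, 0.2061, 0.0602]
ee_rot: [0.707, 0.02, -0.706, 0.02]
wrist_force: [-3.0, -1.3, 13.3]
width: 0.0658
```

move_arm --deltas "0 0 0 -0.001 0 0 0.15;0 0 0 -0.001 0 0 0;0 0 0 -0.001 0 0 0;0 0 0 -0.001 0 0 0;0 0 0 -0.001 0 0 0"

```text
time_s: 7.35
tool_pos: [0.4081, 0.2058, 0.0588]
ee_rot: [-0.707, -0.02, 0.707, -0.02]
wrist_force: [-0.1, 0.4, 0.1]
width: 0.0856
```

move_arm --deltas "0 0 0 -0.05 0 0 0;0 0 0 -0.12 0 0 0;0 0 0 -0.2 0 0 0;0 0 0 -0.28 0 0 0;0 0 0 -0.28 0 0 0;0 0 0 -0.28 0 0 0"

```text
time_s: 7.95
tool_pos: [0.4086, 0.206, 0.1998]
ee_rot: [0.708, 0.02, -0.706, 0.019]
wrist_force: [-0.6, -0.3, -0.1]
width: 0.0854
```

```bash
python3 -c "
from h import *
plan([.6133,.0178,.20],95.5)
s=snap('scene','s5');im=s['pixels'][:,:,::-1]
cv2.imwrite('pics/c8.png',cv2.resize(im[200:384,150:330],None,fx=3.2,fy=3.2,interpolation=cv2.INTER_CUBIC))"
```

```text
t 7.95 p [0.4086 0.206  0.1998] x [ 0.002  0.001 -1.   ] jaw ang -86.81 w 0.0854 F [-0.6 -0.3 -0.1] j6 [0.37 0.19 1.81 0.   1.13 1.89]
turn [-0.0128 -0.0008  0.0002] shift [ 3.000e-04  3.986e-01 -3.878e-01] rows>= 6.0
```

View pics/c8.png

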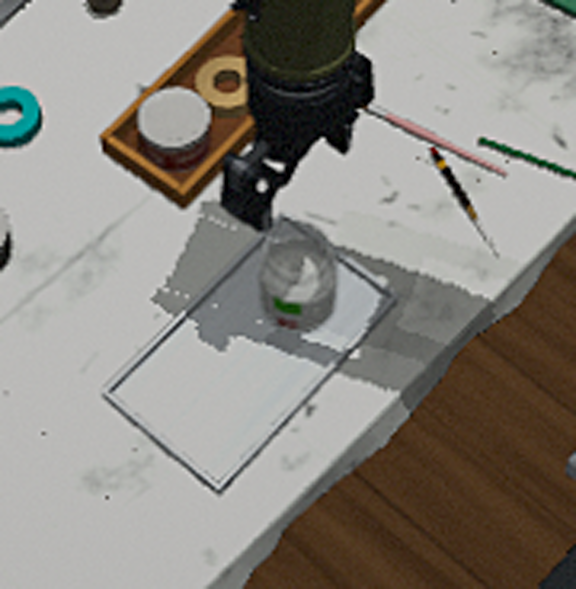

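move_arm --deltas "-0.003 0 0 0 0.06 -0.058 0;-0.006 0 0 0 0.13 -0.127 0;-0.01 0 0 0 0.2 -0.194 0;-0.0128 0 0 0 0.27 -0.262 0;-0.0128 0 0 0 0.34 -0.33 0;-0.0128 0 0 0 0.385 -0.375 0;-0.0128 0 0 0 0.3986 -0.388 0;-0.0128 0 0 0 0.3986 -0.388 0;-0.0128 0 0 0 0.3986 -0.388 0"

```text
time_s: 8.9
tool_pos: [0.6109, 0.0184, 0.1973]
ee_rot: [-0.705, -0.034, 0.708, -0.034]
wrist_force: [-0.2, 0.4, -1.0]
width: 0.0858
```

```bash
python3 -c "
from h import *
plan([.6135,.0175,.054],95.5)
s=snap('scene','s6');im=s['pixels'][:,:,::-1]
cv2.imwrite('pics/c9.png',cv2.resize(im[100:284,150:330],None,fx=3.2,fy=3.2,interpolation=cv2.INTER_CUBIC))"
```

```text
t 8.9 p [0.6109 0.0184 0.1973] x [-0.004  0.001 -1.   ] jaw ang -84.5 w 0.0858 F [-0.2  0.4 -1. ] j6 [-0.04  0.4   1.5   0.    1.25  1.44]
turn [-0.      0.0014  0.0004] shift [ 0.2867  0.0027 -0.0063] rows>= 3.0
```

View pics/c9.png

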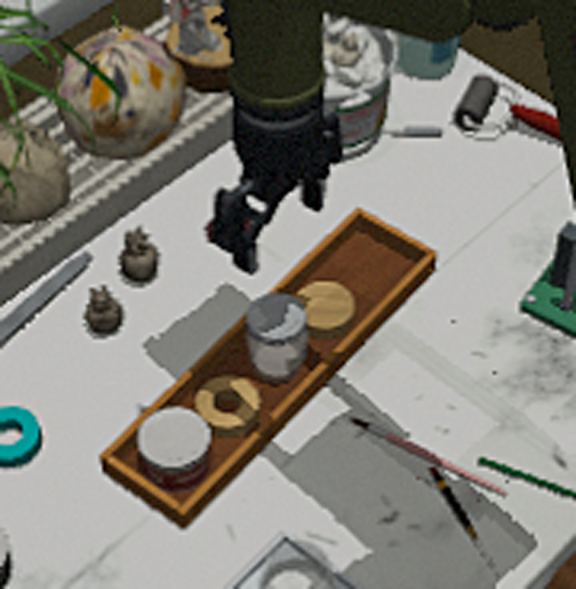

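move_arm --deltas "0 0 0 0.05 0 0 0;0 0 0 0.12 0 0 0;0 0 0 0.19 0 0 0;0 0 0 0.25 0 0 0;0 0 0 0.285 0 0 0;0 0 0 0.292 0 0 0;0 0 0 0.292 0 0 0;0 0 0 0.292 0 0 0;0 0 0 0.292 0 0 0;0 0 0 0.292 0 0 0"

```text
time_s: 9.95
tool_pos: [0.6137, 0.0176, 0.0543]
ee_rot: [0.707, 0.034, -0.705, 0.034]
wrist_force: [0.4, -0.5, 0.4]
width: 0.085
```

move_arm --deltas "0 0 0 0 0 0 1;0 0 0 0 0 0 1;0 0 0 0 0 0 1;0 0 0 0 0 0 1;0 0 0 0 0 0 1;0 0 0 0 0 0 1;0 0 0 0 0 0 1;0 0 0 0 0 0 1"

```text
time_s: 10.75
tool_pos: [0.6132, 0.0177, 0.0536]
ee_rot: [0.707, 0.034, -0.706, 0.034]
wrist_force: [-1.4, 1.8, 5.9]
width: 0.0559
```

move_arm --deltas "0 0 0 -0.03 0 0 1;0 0 0 -0.07 0 0 1;0 0 0 -0.12 0 0 1;0 0 0 -0.17 0 0 1;0 0 0 -0.22 0 0 1;0 0 0 -0.26 0 0 1;0 0 0 -0.26 0 0 1;0 0 0 -0.26 0 0 1"

```text
time_s: 11.55
tool_pos: [0.6125, 0.0175, 0.1823]
ee_rot: [-0.706, -0.034, 0.706, -0.034]
wrist_force: [0.1, -0.5, -1.6]
width: 0.0556
```

```bash
python3 -c "
from h import *
plan([.4014,.3174,.184],93.2)
s=snap('scene','s7');im=s['pixels'][:,:,::-1]
cv2.imwrite('pics/c10.png',cv2.resize(im[100:284,150:330],None,fx=3.2,fy=3.2,interpolation=cv2.INTER_CUBIC))"
```

```text
t 11.55 p [0.6125 0.0175 0.1823] x [-0.001 -0.    -1.   ] jaw ang -84.51 w 0.0556 F [ 0.1 -0.5 -1.6] j6 [-0.04  0.41  1.52 -0.    1.21  1.43]
turn [ 0.0127  0.0002 -0.    ] shift [-0.0032 -0.6375  0.3629] rows>= 8.0
```

View pics/c10.png

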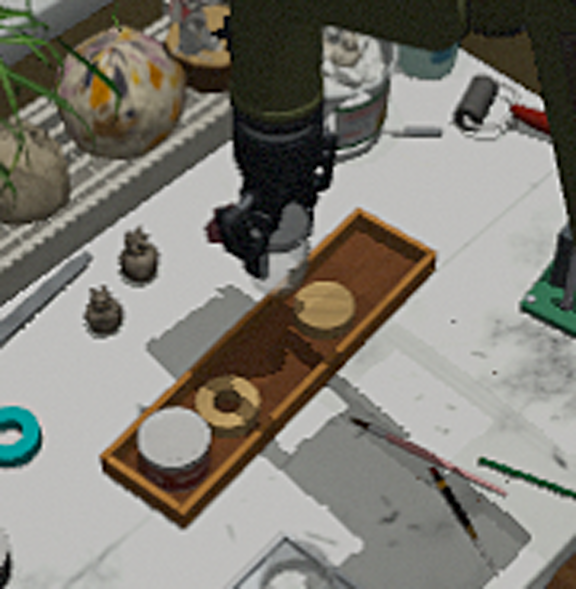

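move_arm --deltas "0 0 0 0 -0.02 0.01 1;0.001 0 0 0 -0.06 0.034 1;0.003 0 0 0 -0.115 0.065 1;0.005 0 0 0 -0.17 0.097 1;0.007 0 0 0 -0.225 0.128 1;0.009 0 0 0 -0.28 0.159 1;0.01 0 0 0 -0.335 0.19 1;0.012 0 0 0 -0.39 0.222 1;0.0128 0 0 0 -0.445 0.253 1;0.0128 0 0 0 -0.49 0.279 1"

```text
time_s: 12.6
tool_pos: [0.4478, 0.2493, 0.1816]
ee_rot: [-0.706, -0.02, 0.708, -0.02]
wrist_force: [0.6, -0.0, -3.0]
width: 0.0558
```

move_arm --deltas "0 0 0 0 -0.05 0.028 1;0 0 0 0 -0.1 0.057 1;0 0 0 0 -0.13 0.074 1;0 0 0 0 -0.1475 0.084 1;0 0 0 0 -0.1475 0.084 1;0 0 0 0 -0.1475 0.084 1;0 0 0 0 -0.1475 0.084 1"

```text
time_s: 13.3
tool_pos: [0.4048, 0.3187, 0.1827]
ee_rot: [-0.707, -0.019, 0.707, -0.02]
wrist_force: [0.2, 0.2, -2.3]
width: 0.0558
```

```bash
python3 -c "
from h import *
plan([.4014,.3174,.052],93.2)
"
```

```text
t 13.3 p [0.4048 0.3187 0.1827] x [-0.    -0.001 -1.   ] jaw ang -86.85 w 0.0558 F [ 0.2  0.2 -2.3] j6 [ 0.59  0.29  1.72 -0.    1.13  2.1 ]
turn [-0.0003  0.0001 -0.0002] shift [0.2615 0.002  0.0069] rows>= 3.0
```

move_arm --deltas "0 0 0 0.04 0.002 0.007 1;0 0 0 0.08 0.002 0.007 1;0 0 0 0.13 0.002 0.007 1;0 0 0 0.18 0.002 0.007 1;0 0 0 0.22 0.002 0.007 1;0 0 0 0.24 0.002 0.007 1;0 0 0 0.25 0.002 0.007 1;0 0 0 0.258 0.002 0.007 1;0 0 0 0.262 0.002 0.007 1;0 0 0 0.262 0.002 0.007 1"

```text
time_s: 14.3
tool_pos: [0.4015, 0.3184, 0.0525]
ee_rot: [0.707, 0.02, -0.707, 0.019]
wrist_force: [-0.2, 0.7, -1.5]
width: 0.0554
```

move_arm --deltas "0 0 0 0.002 0 0 1;0 0 0 0.003 0 0 1;0 0 0 0.003 0 0 1"

```text
time_s: 14.6
tool_pos: [0.4017, 0.3187, 0.0516]
ee_rot: [0.707, 0.02, -0.706, 0.019]
wrist_force: [-0.6, -0.5, 4.3]
width: 0.0555
```

Contact with the galley floor; release and rise.

move_arm --deltas "0 0 0 0 0 0 0.2;0 0 0 0 0 0 0;0 0 0 0 0 0 0;0 0 0 0 0 0 0;0 0 0 0 0 0 0"

```text
time_s: 15.1
tool_pos: [0.4011, 0.3182, 0.0504]
ee_rot: [-0.707, -0.02, 0.707, -0.02]
wrist_force: [0.5, 0.2, 0.8]
width: 0.0854
```

move_arm --deltas "0 0 0 -0.05 0 0 0;0 0 0 -0.12 0 0 0;0 0 0 -0.2 0 0 0;0 0 0 -0.26 0 0 0;0 0 0 -0.26 0 0 0;0 0 0 -0.26 0 0 0"

```text
time_s: 15.7
tool_pos: [0.4013, 0.3184, 0.1811]
ee_rot: [0.707, 0.02, -0.706, 0.019]
wrist_force: [0.1, 0.7, -0.2]
width: 0.0853
```

```bash
python3 -c "
from h import *
plan([.6203,-.0557,.15],95.5)
s=snap('scene','s8');im=s['pixels'][:,:,::-1]
cv2.imwrite('pics/c11.png',cv2.resize(im[150:384,150:350],None,fx=2.5,fy=2.5,interpolation=cv2.INTER_CUBIC))
s=snap('top','t8');im=s['pixels'][:,:,::-1]
cv2.imwrite('pics/c12.png',cv2.resize(im[155:285,120:320],None,fx=3.9,fy=3.9,interpolation=cv2.INTER_CUBIC))"
```

```text
t 15.7 p [0.4013 0.3184 0.1811] x [ 0.001  0.001 -1.   ] jaw ang -86.81 w 0.0853 F [ 0.1  0.7 -0.2] j6 [0.59 0.29 1.73 0.   1.12 2.1 ]
turn [-0.0128 -0.0005  0.0003] shift [ 0.0621  0.7714 -0.3956] rows>= 9.0
```

View pics/c11.png

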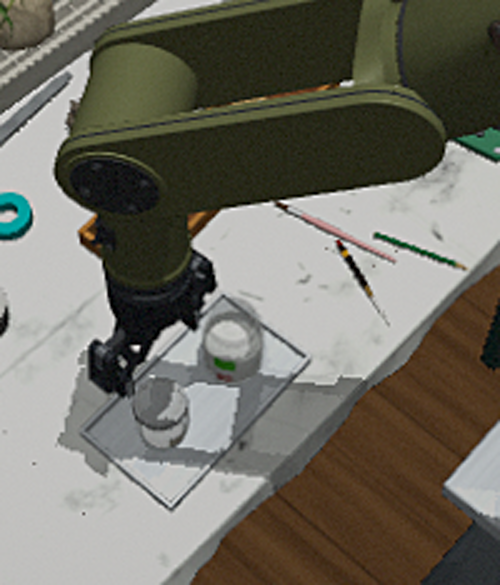

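View pics/c12.png

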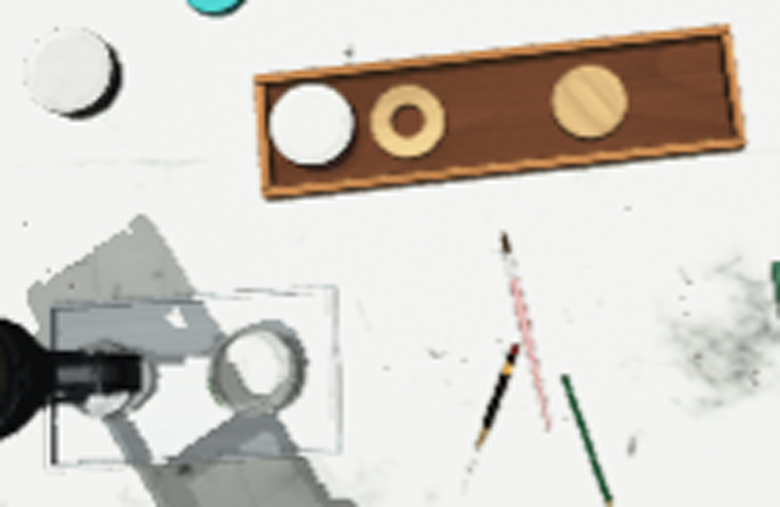

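move_arm --deltas "-0.003 0 0 0 0.07 -0.036 0;-0.006 0 0 0 0.15 -0.077 0;-0.01 0 0 0 0.23 -0.118 0;-0.0128 0 0 0 0.31 -0.159 0;-0.0128 0 0 0 0.39 -0.2 0;-0.0128 0 0 0 0.47 -0.241 0;-0.0128 0 0 0 0.55 -0.282 0;-0.0128 0 0 0 0.63 -0.323 0;-0.0128 0 0 0.02 0.71 -0.364 0;-0.0128 0 0 0.062 0.771 -0.3955 0"

```text
time_s: 16.8
tool_pos: [0.6218, -0.0584, 0.1488]
ee_rot: [0.707, 0.033, -0.706, 0.034]
wrist_force: [0.5, 0.2, -0.0]
width: 0.0855
```

move_arm --deltas "0 0 0 0.03 0 0 0;0 0 0 0.08 0 0 0;0 0 0 0.12 0 0 0;0 0 0 0.14 0 0 0;0 0 0 0.14 0 0 0;0 0 0 0.14 0 0 0;0 0 0 0.14 0 0 0"

```text
time_s: 17.5
tool_pos: [0.6208, -0.0556, 0.0804]
ee_rot: [0.707, 0.034, -0.706, 0.034]
wrist_force: [0.5, -0.1, 0.4]
width: 0.0852
```

```bash
python3 -c "
from h import *
plan([.6203,-.0557,.028],95.5)
s=snap('scene','s9');im=s['pixels'][:,:,::-1]
cv2.imwrite('pics/c13.png',cv2.resize(im[130:250,200:320],None,fx=4.5,fy=4.5,interpolation=cv2.INTER_CUBIC))
"
```

```text
t 17.5 p [ 0.6208 -0.0556  0.0804] x [ 0.002 -0.    -1.   ] jaw ang -84.49 w 0.0852 F [ 0.5 -0.1  0.4] j6 [-0.16  0.53  1.61 -0.    1.    1.32]
turn [ 0.0001 -0.0006 -0.0001] shift [ 0.1048 -0.      0.0012] rows>= 2.0
```

View pics/c13.png

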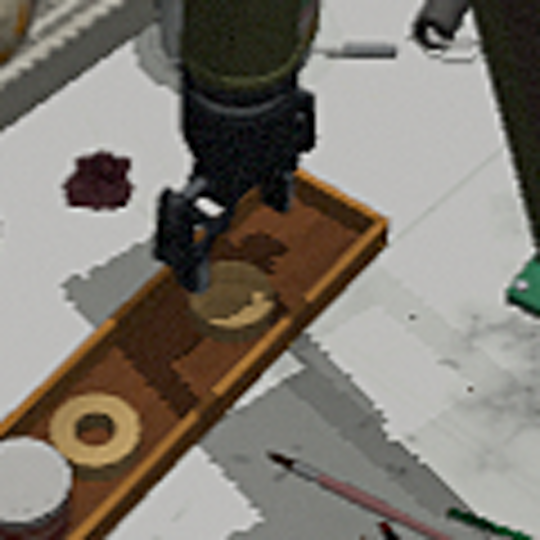

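move_arm --deltas "0 0 0 0.03 0 0 0;0 0 0 0.06 0 0 0;0 0 0 0.08 0 0 0;0 0 0 0.095 0 0 0;0 0 0 0.104 0 0 0;0 0 0 0.106 0 0 0;0 0 0 0.106 0 0 0;0 0 0 0.106 0 0 0"

```text
time_s: 18.35
tool_pos: [0.6204, -0.0557, 0.0269]
ee_rot: [0.707, 0.034, -0.706, 0.034]
wrist_force: [0.3, 0.4, 0.1]
width: 0.0855
```

move_arm --deltas "0 0 0 0 0 0 1;0 0 0 0 0 0 1;0 0 0 0 0 0 1;0 0 0 0 0 0 1;0 0 0 0 0 0 1;0 0 0 0 0 0 1;0 0 0 0 0 0 1;0 0 0 0 0 0 1"

```text
time_s: 19.15
tool_pos: [0.6203, -0.0557, 0.0271]
ee_rot: [0.707, 0.034, -0.706, 0.034]
wrist_force: [-0.4, 0.3, 6.0]
width: 0.0581
```

move_arm --deltas "0 0 0 -0.03 0 0 1;0 0 0 -0.07 0 0 1;0 0 0 -0.12 0 0 1;0 0 0 -0.17 0 0 1;0 0 0 -0.22 0 0 1;0 0 0 -0.27 0 0 1;0 0 0 -0.31 0 0 1;0 0 0 -0.31 0 0 1;0 0 0 -0.31 0 0 1"

```text
time_s: 20.05
tool_pos: [0.6197, -0.0557, 0.181]
ee_rot: [-0.706, -0.034, 0.706, -0.034]
wrist_force: [-0.5, 0.3, -0.5]
width: 0.0584
```

```bash
python3 -c "
from h import *
plan([.4308,-.2572,.18],98.6)
s=snap('scene','s10');im=s['pixels'][:,:,::-1]
A=cv2.resize(im[80:240,200:380],None,fx=4.4,fy=3.7,interpolation=cv2.INTER_CUBIC)
cv2.imwrite('pics/c14.png',A)
s=snap('top','t10');im=s['pixels'][:,:,::-1]
cv2.imwrite('pics/c15.png',cv2.resize(im[150:280,255:385],None,fx=4.5,fy=4.5,interpolation=cv2.INTER_CUBIC))"
```

```text
t 20.05 p [ 0.6197 -0.0557  0.181 ] x [-0.  0. -1.] jaw ang -84.51 w 0.0584 F [-0.5  0.3 -0.5] j6 [-0.16  0.43  1.5   0.    1.22  1.32]
turn [-0.0173  0.      0.    ] shift [0.002  0.365  0.4147] rows>= 6.0
```

View pics/c14.png

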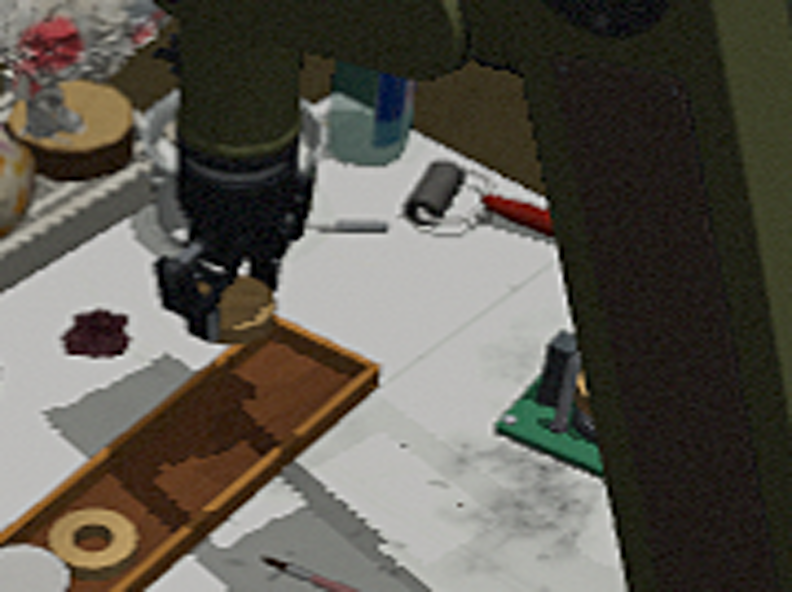

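View pics/c15.png

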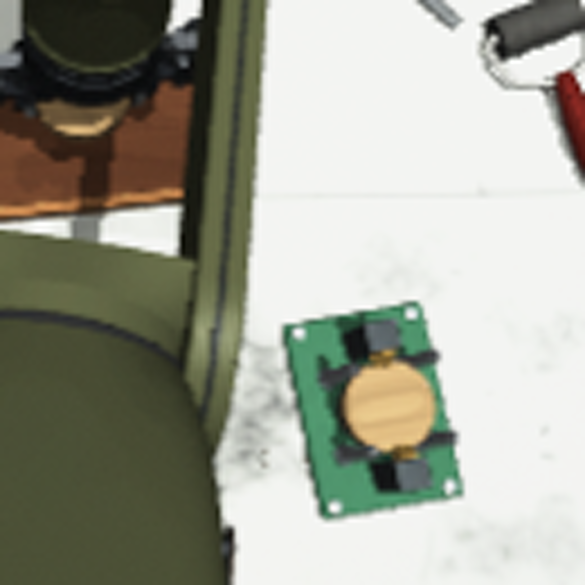

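```bash
python3 - <<'E'
from h import *
s=np.load('pics/t10.npz')
c=lambda L:np.array([((x+.5)/4.5-.5+255,(y+.5)/4.5-.5+150) for x,y in L])
w=ray(s,c([(299,332),(412,313),(450,487),(334,507)]),.0125);print(w.round(4).tolist(),w.mean(0).round(4))
print('diag',ang(w[1]-w[0])+90,ang(w[2]-w[3])+90,ang(w[0]-w[3]),ang(w[1]-w[2]))
print('disc',ray(s,c([(389.5,406)]),.064))
for n in('t1','t8','t10'):
    s=np.load('pics/%s.npz'%n); hsv=cv2.cvtColor(s['pixels'],cv2.COLOR_RGB2HSV)
    f=8; im=cv2.resize(s['pixels'][205:280,305:380],None,fx=f,fy=f,interpolation=cv2.INTER_CUBIC)
    h=cv2.cvtColor(im,cv2.COLOR_RGB2HSV)
    m=((h[...,0]>10)&(h[...,0]<22)&(h[...,1]>60)&(h[...,2]>150)).astype(np.uint8)
    m=cv2.morphologyEx(m,cv2.MORPH_OPEN,cv2.getStructuringElement(cv2.MORPH_ELLIPSE,(41,41)))
    M=cv2.moments(m,True); x,y=M['m10']/M['m00'],M['m01']/M['m00']
    print(n,M['m00']/f/f,ray(s,[((x+.5)/f-.5+305,(y+.5)/f-.5+205)],.064))
    g=((h[...,0]>60)&(h[...,0]<85)&(h[...,1]>60)).astype(np.uint8)
    hull=cv2.convexHull(cv2.findNonZero(g)); r=cv2.minAreaRect(hull); cx,cy=r[0]
    box=cv2.boxPoints(r); wb=ray(s,(box+.5)/f-.5+[305,205],.012)
    print('  base',wb[:,:2].mean(0).round(4), np.linalg.norm(np.diff(wb,axis=0),axis=1).round(4),[round(ang(e),1) for e in np.diff(wb,axis=0)])
E
```

```text
[[0.4842, -0.2093, 0.0125], [0.4963, -0.2884, 0.0125], [0.3772, -0.3072, 0.0125], [0.365, -0.2276, 0.0125]] [ 0.4307 -0.2581  0.0125]
diag 8.678465746259945 8.742469155977687 8.722471983522103 9.006611391653056
disc [[ 0.43032976 -0.25741235  0.064     ]]
t1 295.703125 [[ 0.43028089 -0.25731527  0.064     ]]
  base [ 0.4308 -0.257 ] [0.101  0.1359 0.0988] [np.float64(-79.4), np.float64(-171.9), np.float64(100.4)]
t8 299.25 [[ 0.43028794 -0.25719134  0.064     ]]
  base [ 0.4308 -0.2568] [0.1005 0.1361 0.0983] [np.float64(-79.2), np.float64(-171.7), np.float64(100.6)]
t10 299.328125 [[ 0.4302863  -0.25718256  0.064     ]]
  base [ 0.4308 -0.2569] [0.1007 0.1361 0.0985] [np.float64(-79.2), np.float64(-171.7), np.float64(100.6)]
```

move_arm --deltas "-0.003 0 0 0 0.03 0.034 1;-0.006 0 0 0 0.08 0.09 1;-0.01 0 0 0 0.13 0.148 1;-0.014 0 0 0 0.18 0.205 1;-0.0173 0 0 0 0.23 0.261 1;-0.0173 0 0 0 0.28 0.318 1;-0.0173 0 0 0 0.33 0.375 1;-0.0173 0 0 0 0.355 0.403 1;-0.0173 0 0 0 0.365 0.415 1;-0.0173 0 0 0 0.365 0.415 1"

```text
time_s: 21.15
tool_pos: [0.43, -0.2574, 0.1805]
ee_rot: [-0.705, -0.053, 0.706, -0.052]
wrist_force: [0.6, 0.6, 0.4]
width: 0.0582
```

move_arm --deltas "0 0 0 0 0 0 1;0 0 0 0 0 0 1;0 0 0 0 0 0 1"

```text
time_s: 21.45
tool_pos: [0.4316, -0.2565, 0.1814]
ee_rot: [0.705, 0.054, -0.705, 0.054]
wrist_force: [0.3, 0.1, -1.0]
width: 0.0584
```

```bash
python3 -c "
from h import *
plan([.4306,-.2573,.14],98.75)
s=snap('scene','s11');im=s['pixels'][:,:,::-1]
A=cv2.resize(im[100:230,250:400],None,fx=4.4,fy=4.4,interpolation=cv2.INTER_CUBIC)
cv2.imwrite('pics/c16.png',A)
s=snap('top','t11');im=s['pixels'][:,:,::-1]
cv2.imwrite('pics/c17.png',cv2.resize(im[190:280,300:390],None,fx=6,fy=6,interpolation=cv2.INTER_CUBIC))"
```

```text
t 21.45 p [ 0.4316 -0.2565  0.1814] x [ 0.  0. -1.] jaw ang -81.3 w 0.0584 F [ 0.3  0.1 -1. ] j6 [-0.62  0.27  1.75  0.    1.12  0.8 ]
turn [-0.0003 -0.      0.0001] shift [0.0827 0.0013 0.0023] rows>= 1.0
```

View pics/c16.png

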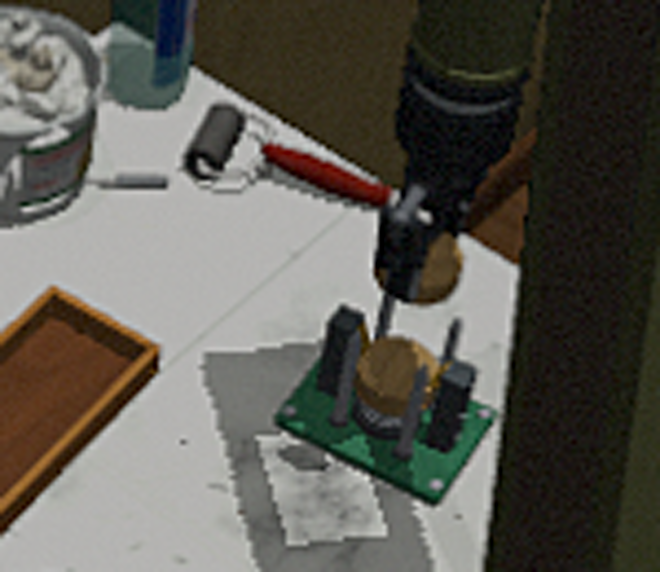

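View pics/c17.png

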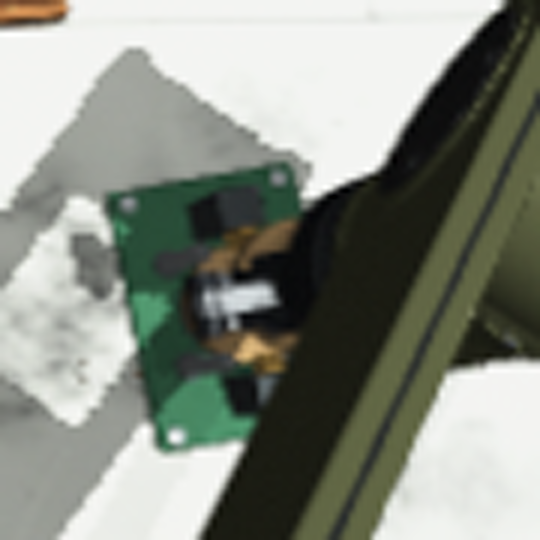

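move_arm --deltas "0 0 0 0.03 0.0013 0.0023 1;0 0 0 0.06 0.0013 0.0023 1;0 0 0 0.08 0.0013 0.0023 1;0 0 0 0.09 0.0013 0.0023 1;0 0 0 0.094 0.0013 0.0023 1;0 0 0 0.094 0.0013 0.0023 1;0 0 0 0.094 0.0013 0.0023 1"

```text
time_s: 22.25
tool_pos: [0.4303, -0.2583, 0.1349]
ee_rot: [0.705, 0.053, -0.705, 0.053]
wrist_force: [0.3, -0.6, 0.0]
width: 0.0584
```

```bash
python3 -c "
from h import *
plan([.4306,-.2573,.10],98.75)
s=snap('scene','s12');im=s['pixels'][:,:,::-1]
A=cv2.resize(im[145:225,305:375],None,fx=7.4,fy=7.4,interpolation=cv2.INTER_CUBIC)
cv2.imwrite('pics/c18.png',A)"
```

```text
t 22.25 p [ 0.4303 -0.2583  0.1349] x [ 0.001 -0.001 -1.   ] jaw ang -81.39 w 0.0584 F [ 0.3 -0.6  0. ] j6 [-0.62  0.33  1.81  0.    1.    0.8 ]
turn [-0.0008 -0.0002 -0.0002] shift [ 0.0698 -0.0019 -0.0009] rows>= 1.0
```

View pics/c18.png

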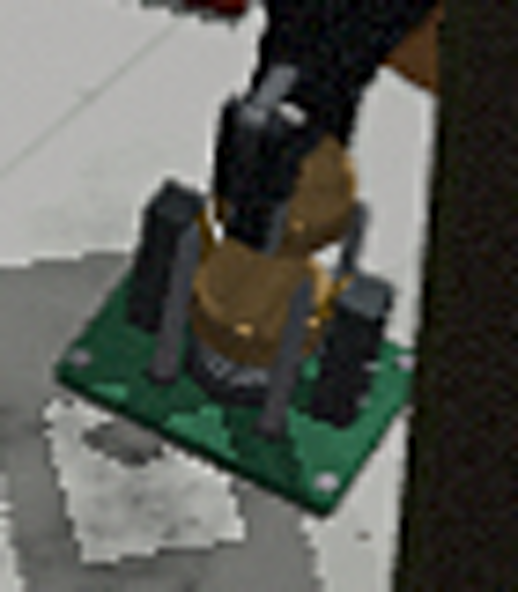

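```bash
cat >> h.py <<'E'
def proj(s,p):
    T=np.linalg.inv(s['world_from_camera']); c=np.atleast_2d(p)@T[:3,:3].T+T[:3,3]
    q,_=cv2.projectPoints(c*[1,-1,-1],np.zeros(3),np.zeros(3),s['mtx'],s['dist_coeffs']); return q.reshape(-1,2)
E
python3 - <<'E'
from h import *
s=np.load('pics/s12.npz')
f=7.4
t=np.linspace(0,2*np.pi,100)
A=cv2.imread('pics/c18.png')
for z,(x,y) in((.133,(.4303,-.2583)),(.113,(.4303,-.2583)),(.064,(.4306,-.2573)),(.044,(.4306,-.2573))):
    p=proj(s,np.c_[x+.03*np.cos(t),y+.03*np.sin(t),np.full(100,z)])
    c=((p+.5-[305,145])*f-.5)
    cv2.polylines(A,[c.round().astype(int)],True,(0,255,255) if z>.1 else (255,255,0),1)
cv2.imwrite('pics/c19.png',A)
E
```

```text
(no output)
```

View pics/c19.png

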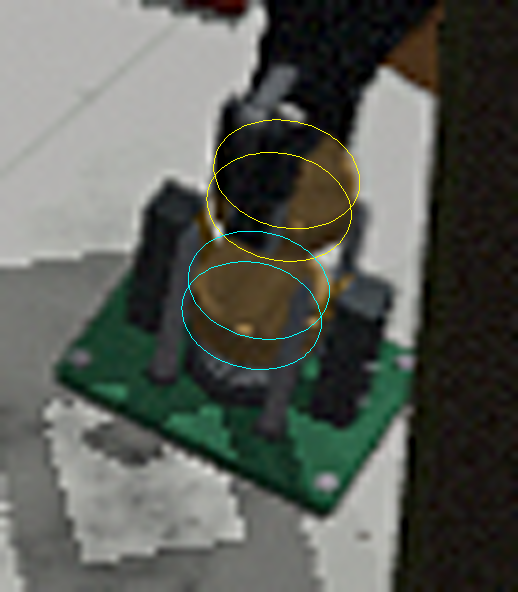

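move_arm --deltas "0 0 0 0.006 -0.001 -0.0005 1;0 0 0 0.012 -0.001 -0.0005 1;0 0 0 0.018 -0.001 -0.0005 1;0 0 0 0.024 -0.001 -0.0005 1;0 0 0 0.024 -0.001 -0.0005 1;0 0 0 0.024 -0.001 -0.0005 1"

```text
time_s: 22.9
tool_pos: [0.43, -0.2575, 0.1223]
ee_rot: [-0.705, -0.053, 0.705, -0.053]
wrist_force: [0.5, -0.7, -0.5]
width: 0.0581
```

```bash
python3 -c "
from h import *
plan([.4306,-.2573,.10],98.75)"
```

```text
t 22.9 p [ 0.43   -0.2575  0.1223] x [-0.  0. -1.] jaw ang -81.39 w 0.0581 F [ 0.5 -0.7 -0.5] j6 [-0.62  0.34  1.83  0.    0.97  0.8 ]
turn [-0.0008  0.0001  0.0001] shift [ 0.0446 -0.0001 -0.0013] rows>= 1.0
```

move_arm --deltas "0 0 0 0.006 0 0 1;0 0 0 0.012 0 0 1;0 0 0 0.018 0 0 1;0 0 0 0.024 0 0 1;0 0 0 0.03 0 0 1;0 0 0 0.03 0 0 1"

```text
time_s: 23.5
tool_pos: [0.4298, -0.2573, 0.107]
ee_rot: [-0.705, -0.053, 0.705, -0.053]
wrist_force: [-0.3, -0.7, 0.0]
width: 0.0583
```

```bash
python3 -c "
from h import *
plan([.4306,-.2573,.10],98.75)
s=snap('scene','s13');im=s['pixels'][:,:,::-1]
A=cv2.resize(im[145:225,305:375],None,fx=7.4,fy=7.4,interpolation=cv2.INTER_CUBIC)
cv2.imwrite('pics/c20.png',A)"
```

```text
t 23.5 p [ 0.4298 -0.2573  0.107 ] x [-0.001  0.001 -1.   ] jaw ang -81.39 w 0.0583 F [-0.3 -0.7  0. ] j6 [-0.62  0.37  1.85  0.    0.93  0.8 ]
turn [-0.0008  0.0002  0.0002] shift [ 0.0139  0.0003 -0.0017] rows>= 1.0
```

View pics/c20.png

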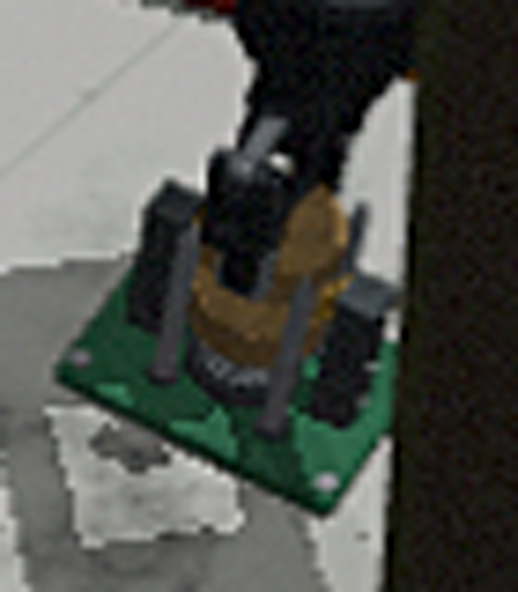

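move_arm --deltas "0 0 0 0.004 0 0 1;0 0 0 0.008 0 0 1;0 0 0 0.012 0 0 1;0 0 0 0.016 0 0 1;0 0 0 0.016 0 0 1;0 0 0 0.016 0 0 1"

```text
time_s: 24.15
tool_pos: [0.43, -0.2575, 0.0994]
ee_rot: [-0.705, -0.053, 0.705, -0.053]
wrist_force: [1.2, -0.2, -0.1]
width: 0.0585
```

Open, lift, close the fingers, then look.

move_arm --deltas "0 0 0 0 0 0 0;0 0 0 0 0 0 0;0 0 0 0 0 0 0;0 0 0 0 0 0 0;0 0 0 0 0 0 0"

```text
time_s: 24.65
tool_pos: [0.4301, -0.2575, 0.0995]
ee_rot: [0.705, 0.053, -0.705, 0.053]
wrist_force: [0.1, -0.9, 0.1]
width: 0.0856
```

move_arm --deltas "0 0 0 -0.02 0 0 0;0 0 0 -0.05 0 0 0;0 0 0 -0.08 0 0 0;0 0 0 -0.08 0 0 1;0 0 0 -0.08 0 0 1;0 0 0 -0.08 0 0 1;0 0 0 -0.08 0 0 1;0 0 0 -0.08 0 0 1;0 0 0 -0.08 0 0 1;0 0 0 -0.08 0 0 1"

```text
time_s: 25.65
tool_pos: [0.43, -0.2574, 0.1392]
ee_rot: [-0.705, -0.053, 0.705, -0.053]
wrist_force: [0.2, 0.7, 0.1]
width: 0.0
```

```bash
python3 -c "
from h import *
plan([.4303,-.2573,.10],98.75)
s=snap('scene','s14');im=s['pixels'][:,:,::-1]
A=cv2.resize(im[145:225,305:375],None,fx=7.4,fy=7.4,interpolation=cv2.INTER_CUBIC)
cv2.imwrite('pics/c21.png',A)"
```

```text
t 25.65 p [ 0.43   -0.2574  0.1392] x [-0.  0. -1.] jaw ang -81.39 w 0.0 F [0.2 0.7 0.1] j6 [-0.62  0.32  1.81  0.    1.01  0.8 ]
turn [-0.0008  0.0001  0.0001] shift [ 0.0784 -0.0001 -0.0007] rows>= 1.0
```

View pics/c21.png

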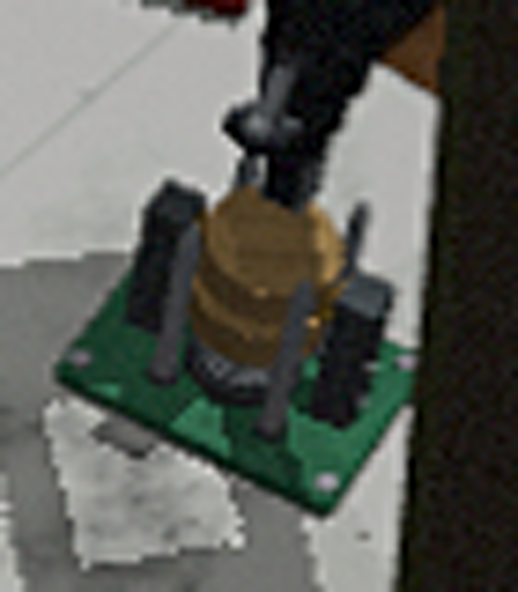

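move_arm --deltas "0 0 0 0.02 0 0 1;0 0 0 0.035 0 0 1;0 0 0 0.045 0 0 1;0 0 0 0.055 0 0 1;0 0 0 0.065 0 0 1;0 0 0 0.075 0 0 1;0 0 0 0.085 0 0 1;0 0 0 0.095 0 0 1;0 0 0 0.095 0 0 1"

```text
time_s: 26.6
tool_pos: [0.4301, -0.2576, 0.0917]
ee_rot: [0.705, 0.053, -0.705, 0.053]
wrist_force: [-0.1, -0.5, 3.0]
width: -0.0001
```

move_arm --deltas "0 0 0 0.005 0 0 1;0 0 0 0.01 0 0 1;0 0 0 0.015 0 0 1;0 0 0 0.02 0 0 1;0 0 0 0.023 0 0 1;0 0 0 0.023 0 0 1"

```text
time_s: 27.2
tool_pos: [0.4302, -0.2576, 0.0804]
ee_rot: [0.705, 0.053, -0.705, 0.053]
wrist_force: [-1.3, -0.1, 5.5]
width: -0.0002
```

move_arm --deltas "0 0 0 0.003 0 0 1;0 0 0 0.004 0 0 1;0 0 0 0.004 0 0 1"

```text
time_s: 27.5
tool_pos: [0.4301, -0.2576, 0.0785]
ee_rot: [0.705, 0.053, -0.705, 0.053]
wrist_force: [-0.1, 0.7, 6.4]
width: -0.0
```

move_arm --deltas "0 0 0 -0.02 0 0 1;0 0 0 -0.06 0 0 1;0 0 0 -0.12 0 0 1;0 0 0 -0.19 0 0 1;0 0 0 -0.19 0 0 0;0 0 0 -0.19 0 0 0;0 0 0 -0.19 0 0 0;0 0 0 -0.19 0 0 0"

```text
time_s: 28.3
tool_pos: [0.4291, -0.2568, 0.1721]
ee_rot: [-0.704, -0.054, 0.706, -0.052]
wrist_force: [-0.5, 0.2, 0.5]
width: 0.0581
```

```bash
python3 -c "
from h import *
plan([.4014,.3174,.18],93.2)
s=snap('scene','s15');im=s['pixels'][:,:,::-1]
A=cv2.resize(im[145:225,305:375],None,fx=7.4,fy=7.4,interpolation=cv2.INTER_CUBIC)
cv2.imwrite('pics/c22.png',A)
P=xyz(s)
for z in(.065,.085,.045):
  u,v=proj(s,[.4303,-.2573,z])[0].round().astype(int); print(z,u,v,P[v-2:v+3,u-2:u+3].reshape(-1,3).mean(0).round(4))"
```

```text
t 28.3 p [ 0.4291 -0.2568  0.1721] x [-0.003  0.002 -1.   ] jaw ang -81.39 w 0.0581 F [-0.5  0.2  0.5] j6 [-0.62  0.28  1.77 -0.    1.1   0.8 ]
turn [0.0301 0.0008 0.0007] shift [-0.0135 -1.1438 -0.1172] rows>= 12.0
0.065 340 183 [ 0.4288 -0.2572  0.0653]
0.085 341 179 [ 0.436  -0.272   0.0663]
0.045 339 187 [ 0.4214 -0.242   0.065 ]
```

View pics/c22.png

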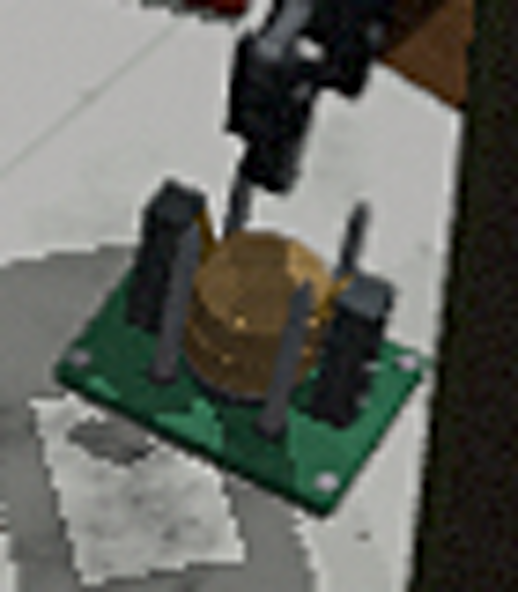

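```bash
python3 -c "
from h import *
plan([.47,.05,.19],93.2)"
```

```text
t 28.35 p [ 0.4292 -0.2569  0.1722] x [-0.002  0.002 -1.   ] jaw ang -81.39 w 0.0654 F [ 0.4  0.5 -0.9] j6 [-0.62  0.28  1.77  0.    1.1   0.8 ]
turn [0.03   0.0007 0.0006] shift [-0.0348 -0.5947 -0.1725] rows>= 7.0
```

move_arm --deltas "0 0 0 -0.035 -0.03 -0.01 0;0.01 0 0 -0.035 -0.1 -0.03 0;0.02 0 0 -0.035 -0.18 -0.052 0;0.03 0 0 -0.035 -0.26 -0.075 0;0.03 0 0 -0.035 -0.34 -0.1 0;0.03 0 0 -0.035 -0.42 -0.12 0;0.03 0 0 -0.035 -0.5 -0.145 0;0.03 0 0 -0.035 -0.56 -0.163 0;0.03 0 0 -0.035 -0.594 -0.1725 0"

```text
time_s: 29.25
tool_pos: [0.4705, 0.0515, 0.1901]
ee_rot: [-0.706, -0.021, 0.707, -0.02]
wrist_force: [-0.4, -1.3, -0.0]
width: 0.0853
```

```bash
python3 -c "
from h import *
plan([.4015,.3185,.18],93.2)"
```

```text
t 29.25 p [0.4705 0.0515 0.1901] x [-0.002  0.001 -1.   ] jaw ang -86.67 w 0.0853 F [-0.4 -1.3 -0. ] j6 [0.02 0.23 1.8  0.   1.12 1.53]
turn [0.0007 0.0006 0.0002] shift [ 0.0207 -0.5411  0.1066] rows>= 6.0
```

move_arm --deltas "0 0 0 0.02 -0.05 0.01 0;0.0007 0 0 0.02 -0.13 0.026 0;0.0007 0 0 0.02 -0.21 0.041 0;0.0007 0 0 0.02 -0.29 0.057 0;0.0007 0 0 0.02 -0.37 0.073 0;0.0007 0 0 0.02 -0.45 0.089 0;0.0007 0 0 0.02 -0.51 0.1 0;0.0007 0 0 0.02 -0.541 0.1066 0;0.0007 0 0 0.02 -0.541 0.1066 0;0.0007 0 0 0.02 -0.541 0.1066 0"

```text
time_s: 30.25
tool_pos: [0.4022, 0.3154, 0.1803]
ee_rot: [-0.706, -0.019, 0.707, -0.02]
wrist_force: [0.3, -0.2, 0.6]
width: 0.0852
```

```bash
python3 -c "
from h import *
plan([.4015,.3185,.0515],93.2)
s=snap('scene','s16');im=s['pixels'][:,:,::-1]
A=cv2.resize(im[250:384,150:300],None,fx=4.2,fy=4.2,interpolation=cv2.INTER_CUBIC)
cv2.imwrite('pics/c23.png',A)"
```

```text
t 30.25 p [0.4022 0.3154 0.1803] x [-0.001 -0.002 -1.   ] jaw ang -86.87 w 0.0852 F [ 0.3 -0.2  0.6] j6 [ 0.58  0.29  1.74 -0.    1.12  2.1 ]
turn [-0.0004  0.0004 -0.0005] shift [ 0.2576 -0.0068  0.0008] rows>= 3.0
```

View pics/c23.png

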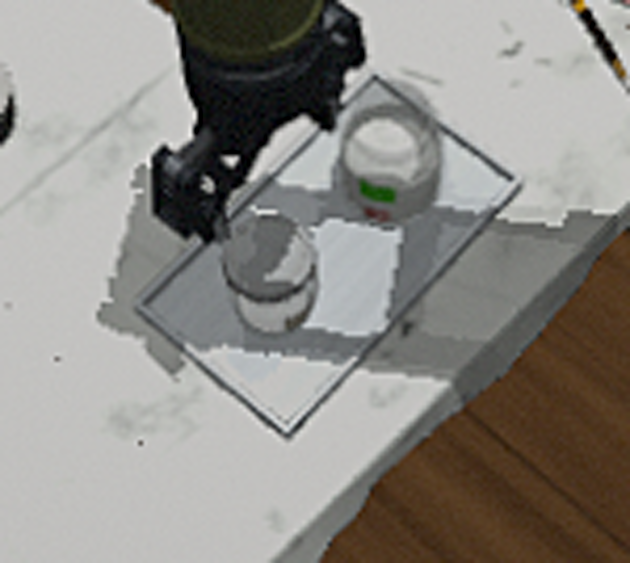

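move_arm --deltas "0 0 0 0.06 -0.006 0 0;0 0 0 0.13 -0.006 0 0;0 0 0 0.19 -0.006 0 0;0 0 0 0.235 -0.006 0 0;0 0 0 0.253 -0.006 0 0;0 0 0 0.256 -0.006 0 0;0 0 0 0.256 -0.006 0 0;0 0 0 0.256 -0.006 0 0"

```text
time_s: 31.1
tool_pos: [0.4034, 0.3195, 0.0542]
ee_rot: [0.708, 0.019, -0.706, 0.018]
wrist_force: [0.8, 0.4, 0.8]
width: 0.0849
```

```bash
python3 -c "
from h import *
plan([.4015,.3185,.0515],93.2)"
```

```text
t 31.1 p [0.4034 0.3195 0.0542] x [ 0.002  0.001 -1.   ] jaw ang -86.95 w 0.0849 F [0.8 0.4 0.8] j6 [ 0.59  0.46  1.87 -0.    0.81  2.11]
turn [-0.0008 -0.0007  0.0004] shift [0.0053 0.0017 0.0039] rows>= 1.0
```

move_arm --deltas "-0.0008 0 0 0.002 0.002 0.002 0;-0.0008 0 0 0.002 0.002 0.002 0;-0.0008 0 0 0.002 0.002 0.002 0"

```text
time_s: 31.4
tool_pos: [0.4015, 0.3182, 0.0525]
ee_rot: [0.707, 0.02, -0.707, 0.02]
wrist_force: [-0.2, 0.2, -0.1]
width: 0.0851
```

move_arm --deltas "0 0 0 0 0 0 1;0 0 0 0 0 0 1;0 0 0 0 0 0 1;0 0 0 0 0 0 1;0 0 0 0 0 0 1;0 0 0 0 0 0 1;0 0 0 0 0 0 1;0 0 0 0 0 0 1"

```text
time_s: 32.2
tool_pos: [0.4016, 0.3184, 0.0523]
ee_rot: [0.707, 0.02, -0.707, 0.02]
wrist_force: [-0.9, 0.9, 5.1]
width: 0.0558
```

```bash
python3 -c "
from h import *
plan([.4015,.3185,.0515],93.2)"
```

```text
t 32.2 p [0.4016 0.3184 0.0523] x [ 0.     0.001 -1.   ] jaw ang -86.77 w 0.0558 F [-0.9  0.9  5.1] j6 [0.59 0.46 1.88 0.   0.8  2.1 ]
turn [ 0.0001 -0.0002  0.0002] shift [ 0.0015 -0.0002  0.0001] rows>= 1.0
```

move_arm --deltas "0 0 0 -0.03 0 0 1;0 0 0 -0.07 0 0 1;0 0 0 -0.12 0 0 1;0 0 0 -0.17 0 0 1;0 0 0 -0.22 0 0 1;0 0 0 -0.26 0 0 1;0 0 0 -0.26 0 0 1;0 0 0 -0.26 0 0 1"

```text
time_s: 33.0
tool_pos: [0.401, 0.3177, 0.1812]
ee_rot: [-0.707, -0.02, 0.707, -0.02]
wrist_force: [-0.6, -0.6, -2.1]
width: 0.0557
```

```bash
python3 -c "
from h import *
plan([.6133,.0177,.183],95.5)"
```

```text
t 33.0 p [0.401  0.3177 0.1812] x [-0.001 -0.001 -1.   ] jaw ang -86.77 w 0.0557 F [-0.6 -0.6 -2.1] j6 [ 0.59  0.29  1.73 -0.    1.12  2.1 ]
turn [-0.0126  0.0002 -0.0002] shift [-0.0034  0.6229 -0.3902] rows>= 8.0
```

move_arm --deltas "0 0 0 0 0.02 -0.0125 1;-0.002 0 0 0 0.06 -0.037 1;-0.004 0 0 0 0.115 -0.072 1;-0.006 0 0 0 0.17 -0.106 1;-0.008 0 0 0 0.225 -0.14 1;-0.01 0 0 0 0.28 -0.175 1;-0.0126 0 0 0 0.335 -0.209 1;-0.0126 0 0 0 0.39 -0.244 1;-0.0126 0 0 0 0.445 -0.279 1;-0.0126 0 0 0 0.49 -0.307 1"

```text
time_s: 34.0
tool_pos: [0.5686, 0.0794, 0.18]
ee_rot: [-0.705, -0.033, 0.707, -0.034]
wrist_force: [0.6, -0.3, -2.4]
width: 0.0553
```

move_arm --deltas "0 0 0 0 0.05 -0.033 1;0 0 0 0 0.09 -0.06 1;0 0 0 0 0.115 -0.074 1;0 0 0 0 0.13 -0.082 1;0 0 0 0 0.13 -0.082 1;0 0 0 0 0.13 -0.082 1;0 0 0 0 0.13 -0.082 1;0 0 0 0 0.13 -0.082 1"

```text
time_s: 34.8
tool_pos: [0.6149, 0.0223, 0.1821]
ee_rot: [-0.706, -0.034, 0.706, -0.034]
wrist_force: [0.2, -0.3, -1.5]
width: 0.0552
```

```bash
python3 -c "
from h import *
plan([.6133,.0177,.0545],95.5)"
```

```text
t 34.8 p [0.6149 0.0223 0.1821] x [-0.  0. -1.] jaw ang -84.43 w 0.0552 F [ 0.2 -0.3 -1.5] j6 [-0.03  0.42  1.51  0.    1.21  1.44]
turn [0.0004 0.0001 0.0001] shift [0.2552 0.0088 0.004 ] rows>= 3.0
```

move_arm --deltas "0 0 0 0.03 0.009 0.004 1;0 0 0 0.07 0.009 0.004 1;0 0 0 0.12 0.009 0.004 1;0 0 0 0.17 0.009 0.004 1;0 0 0 0.21 0.009 0.004 1;0 0 0 0.235 0.009 0.004 1;0 0 0 0.247 0.009 0.004 1;0 0 0 0.251 0.009 0.004 1;0 0 0 0.253 0.009 0.004 1;0 0 0 0.253 0.009 0.004 1"

```text
time_s: 35.8
tool_pos: [0.6147, 0.0167, 0.0564]
ee_rot: [0.707, 0.034, -0.706, 0.034]
wrist_force: [1.2, -0.1, -1.5]
width: 0.0554
```

```bash
python3 -c "
from h import *
plan([.6133,.0177,.0545],95.5)"
```

```text
t 35.8 p [0.6147 0.0167 0.0564] x [ 0.002 -0.    -1.   ] jaw ang -84.5 w 0.0554 F [ 1.2 -0.1 -1.5] j6 [-0.04  0.55  1.65  0.    0.94  1.43]
turn [-0.     -0.0006 -0.0001] shift [ 0.0037 -0.0022  0.0026] rows>= 1.0
```

move_arm --deltas "0 0 0 0.001 -0.0015 0.001 1;0 0 0 0.002 -0.0015 0.001 1;0 0 0 0.003 -0.0015 0.001 1;0 0 0 0.003 -0.0015 0.001 1"

```text
time_s: 36.2
tool_pos: [0.6136, 0.0174, 0.0544]
ee_rot: [0.707, 0.034, -0.706, 0.034]
wrist_force: [0.0, -0.0, -0.0]
width: 0.0557
```

move_arm --deltas "0 0 0 0.001 0 0 1;0 0 0 0.001 0 0 0.2;0 0 0 0.001 0 0 0;0 0 0 0.001 0 0 0;0 0 0 0.001 0 0 0;0 0 0 0.001 0 0 0"

```text
time_s: 36.8
tool_pos: [0.6133, 0.0174, 0.0534]
ee_rot: [-0.706, -0.034, 0.706, -0.034]
wrist_force: [-0.1, 0.3, 0.2]
width: 0.0856
```

move_arm --deltas "0 0 0 -0.05 0 0 0;0 0 0 -0.12 0 0 0;0 0 0 -0.2 0 0 0;0 0 0 -0.27 0 0 0;0 0 0 -0.27 0 0 0;0 0 0 -0.27 0 0 0"

```text
time_s: 37.4
tool_pos: [0.6139, 0.0173, 0.1896]
ee_rot: [0.707, 0.034, -0.705, 0.034]
wrist_force: [0.3, 0.6, -0.4]
width: 0.0858
```

```bash
python3 -c "
from h import *
plan([.4081,.2060,.19],93.2)
s=snap('scene','s17');im=s['pixels'][:,:,::-1]
A=cv2.resize(im[130:264,180:330],None,fx=4.2,fy=4.2,interpolation=cv2.INTER_CUBIC)
cv2.imwrite('pics/c24.png',A)"
```

```text
t 37.4 p [0.6139 0.0173 0.1896] x [ 0.003 -0.    -1.   ] jaw ang -84.5 w 0.0858 F [ 0.3  0.6 -0.4] j6 [-0.04  0.41  1.51 -0.    1.22  1.43]
turn [ 0.0128 -0.0008 -0.0001] shift [-0.0018 -0.415   0.3735] rows>= 6.0
```

View pics/c24.png

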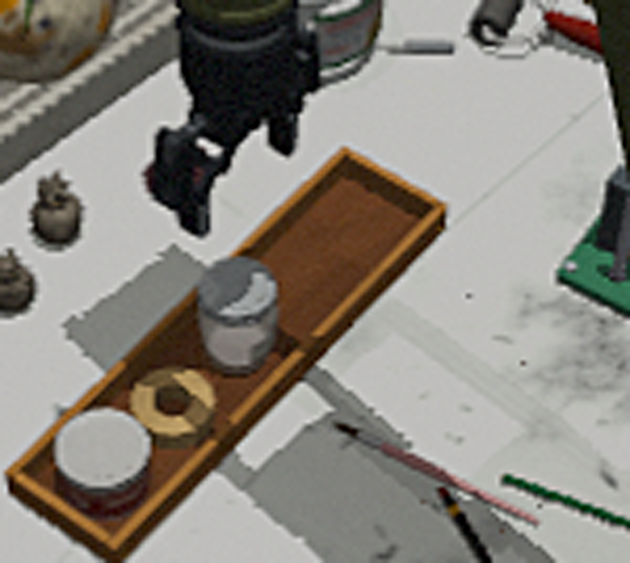

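The lidded jar stands upright between ring and the empty slot, at about (238,315). Now the powder jar.

move_arm --deltas "0.003 0 0 0 -0.03 0.027 0;0.006 0 0 0 -0.09 0.081 0;0.01 0 0 0 -0.16 0.144 0;0.0128 0 0 0 -0.23 0.207 0;0.0128 0 0 0 -0.3 0.27 0;0.0128 0 0 0 -0.37 0.333 0;0.0128 0 0 0 -0.405 0.364 0;0.0128 0 0 0 -0.415 0.3735 0;0.0128 0 0 0 -0.415 0.3735 0;0.0128 0 0 0 -0.415 0.3735 0"

```text
time_s: 38.45
tool_pos: [0.4082, 0.2056, 0.1879]
ee_rot: [-0.707, -0.019, 0.707, -0.02]
wrist_force: [-1.3, 0.0, 0.1]
width: 0.0856
```

```bash
python3 -c "
from h import *
plan([.4083,.2060,.060],93.2)"
```

```text
t 38.45 p [0.4082 0.2056 0.1879] x [-0.    -0.001 -1.   ] jaw ang -86.81 w 0.0856 F [-1.3  0.   0.1] j6 [ 0.37  0.21  1.83 -0.    1.1   1.89]
turn [-0.      0.0001 -0.0002] shift [ 0.2558 -0.001  -0.0003] rows>= 3.0
```

move_arm --deltas "0 0 0 0.05 0 0 0;0 0 0 0.11 0 0 0;0 0 0 0.17 0 0 0;0 0 0 0.22 0 0 0;0 0 0 0.245 0 0 0;0 0 0 0.255 0 0 0;0 0 0 0.256 0 0 0;0 0 0 0.256 0 0 0;0 0 0 0.256 0 0 0"

```text
time_s: 39.35
tool_pos: [0.4086, 0.2061, 0.0612]
ee_rot: [0.707, 0.02, -0.706, 0.019]
wrist_force: [0.1, -0.5, 0.7]
width: 0.0855
```

```bash
python3 -c "
from h import *
plan([.4083,.2060,.060],93.2)"
```

```text
t 39.35 p [0.4086 0.2061 0.0612] x [ 0.002  0.001 -1.   ] jaw ang -86.83 w 0.0855 F [ 0.1 -0.5  0.7] j6 [ 0.37  0.39  1.99 -0.    0.76  1.89]
turn [-0.0002 -0.0006  0.0002] shift [0.0025 0.0002 0.0006] rows>= 1.0
```

move_arm --deltas "0 0 0 0 0 0 1;0 0 0 0 0 0 1;0 0 0 0 0 0 1;0 0 0 0 0 0 1;0 0 0 0 0 0 1;0 0 0 0 0 0 1;0 0 0 0 0 0 1;0 0 0 0 0 0 1"

```text
time_s: 40.15
tool_pos: [0.4082, 0.2065, 0.0615]
ee_rot: [0.708, 0.02, -0.706, 0.019]
wrist_force: [-1.0, 0.2, 5.2]
width: 0.0662
```

move_arm --deltas "0 0 0 -0.03 0 0 1;0 0 0 -0.07 0 0 1;0 0 0 -0.12 0 0 1;0 0 0 -0.17 0 0 1;0 0 0 -0.22 0 0 1;0 0 0 -0.26 0 0 1;0 0 0 -0.27 0 0 1;0 0 0 -0.27 0 0 1;0 0 0 -0.27 0 0 1"

```text
time_s: 41.05
tool_pos: [0.4066, 0.2057, 0.1946]
ee_rot: [-0.706, -0.02, 0.707, -0.02]
wrist_force: [-0.3, 0.2, -1.9]
width: 0.0663
```

```bash
python3 -c "
from h import *
plan([.6275,-.1288,.194],95.5)
s=snap('scene','s18');im=s['pixels'][:,:,::-1]
A=cv2.resize(im[150:330,180:330],None,fx=3.3,fy=3.3,interpolation=cv2.INTER_CUBIC)
cv2.imwrite('pics/c25.png',A)"
```

```text
t 41.05 p [0.4066 0.2057 0.1946] x [-0.002 -0.001 -1.   ] jaw ang -86.8 w 0.0663 F [-0.3  0.2 -1.9] j6 [ 0.38  0.2   1.82 -0.    1.12  1.89]
turn [-0.0128  0.0006 -0.0002] shift [ 0.0008  0.6926 -0.4037] rows>= 9.0
```

View pics/c25.png

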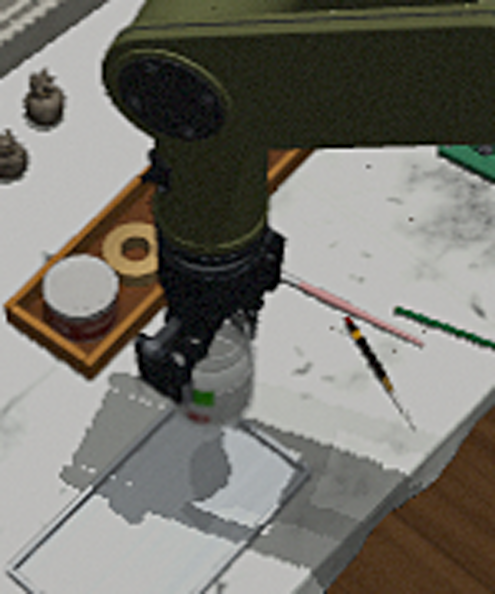

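move_arm --deltas "0 0 0 0 0.02 -0.0117 1;-0.002 0 0 0 0.06 -0.035 1;-0.004 0 0 0 0.115 -0.067 1;-0.006 0 0 0 0.17 -0.099 1;-0.008 0 0 0 0.225 -0.131 1;-0.01 0 0 0 0.28 -0.163 1;-0.0128 0 0 0 0.335 -0.195 1;-0.0128 0 0 0 0.39 -0.227 1;-0.0128 0 0 0 0.445 -0.259 1;-0.0128 0 0 0 0.49 -0.2856 1"

```text
time_s: 42.1
tool_pos: [0.5645, -0.0332, 0.1942]
ee_rot: [-0.706, -0.033, 0.707, -0.034]
wrist_force: [-0.1, 0.9, -2.4]
width: 0.0659
```

```bash
python3 -c "
from h import *
plan([.6278,-.1288,.194],95.5)"
```

```text
t 42.1 p [ 0.5645 -0.0332  0.1942] x [-0.002 -0.    -1.   ] jaw ang -84.56 w 0.0659 F [-0.1  0.9 -2.4] j6 [-0.13  0.34  1.6  -0.    1.2   1.34]
turn [-0.0003  0.0005 -0.0001] shift [ 0.0003  0.2023 -0.1079] rows>= 3.0
```

move_arm --deltas "0 0 0 0 0.05 -0.028 1;0 0 0 0 0.1 -0.056 1;0 0 0 0 0.145 -0.08 1;0 0 0 0 0.18 -0.1 1;0 0 0 0 0.2 -0.108 1;0 0 0 0 0.2 -0.108 1;0 0 0 0 0.2 -0.108 1;0 0 0 0 0.2 -0.108 1"

```text
time_s: 42.9
tool_pos: [0.6262, -0.1241, 0.1951]
ee_rot: [-0.706, -0.034, 0.707, -0.034]
wrist_force: [-0.1, 0.7, -2.1]
width: 0.0659
```

```bash
python3 -c "
from h import *
plan([.6278,-.1288,.0635],95.5)"
```

```text
t 42.9 p [ 0.6262 -0.1241  0.1951] x [-0.001  0.001 -1.   ] jaw ang -84.47 w 0.0659 F [-0.1  0.7 -2.1] j6 [-0.26  0.44  1.44  0.    1.26  1.21]
turn [0.0002 0.0004 0.0003] shift [ 0.2632  0.01   -0.0027] rows>= 3.0
```

move_arm --deltas "0 0 0 0.03 0.009 -0.002 1;0 0 0 0.07 0.009 -0.002 1;0 0 0 0.12 0.009 -0.002 1;0 0 0 0.17 0.009 -0.002 1;0 0 0 0.21 0.009 -0.002 1;0 0 0 0.235 0.009 -0.002 1;0 0 0 0.247 0.009 -0.002 1;0 0 0 0.253 0.009 -0.002 1;0 0 0 0.253 0.009 -0.002 1;0 0 0 0.253 0.009 -0.002 1"

```text
time_s: 43.9
tool_pos: [0.6294, -0.1296, 0.07]
ee_rot: [0.707, 0.034, -0.706, 0.034]
wrist_force: [0.2, 0.6, -2.6]
width: 0.0663
```

```bash
python3 -c "
from h import *
plan([.6278,-.1288,.0635],95.5)"
```

```text
t 43.9 p [ 0.6294 -0.1296  0.07  ] x [ 0.002 -0.001 -1.   ] jaw ang -84.5 w 0.0663 F [ 0.2  0.6 -2.6] j6 [-0.27  0.57  1.57 -0.    1.    1.21]
turn [ 0.     -0.0006 -0.0002] shift [ 0.0129 -0.0018  0.003 ] rows>= 1.0
```

move_arm --deltas "0 0 0 0.003 -0.0015 0.002 1;0 0 0 0.006 -0.0015 0.002 1;0 0 0 0.009 -0.0015 0.002 1;0 0 0 0.011 -0.0015 0.002 1;0 0 0 0.012 -0.0015 0.002 1;0 0 0 0.012 -0.0015 0.002 1"

```text
time_s: 44.5
tool_pos: [0.6274, -0.1287, 0.0637]
ee_rot: [0.706, 0.034, -0.706, 0.034]
wrist_force: [-2.1, 0.6, 5.0]
width: 0.0661
```

Contact with the tray floor, so release and rise.

move_arm --deltas "0 0 0 0 0 0 0.2;0 0 0 0 0 0 0;0 0 0 0 0 0 0;0 0 0 0 0 0 0;0 0 0 0 0 0 0"

```text
time_s: 45.0
tool_pos: [0.6276, -0.1287, 0.0629]
ee_rot: [0.706, 0.034, -0.706, 0.034]
wrist_force: [0.0, -0.6, 0.1]
width: 0.0853
```

move_arm --deltas "0 0 0 -0.05 0 0 0;0 0 0 -0.12 0 0 0;0 0 0 -0.2 0 0 0;0 0 0 -0.28 0 0 0;0 0 0 -0.28 0.1 0.3 0;0 0 0 -0.28 0.15 0.36 0;0 0 0 -0.28 0.2 0.36 0;0 0 0 -0.28 0.28 0.36 0;0 0 0 -0.28 0.36 0.36 0;0 0 0 -0.28 0.44 0.36 0"

```text
time_s: 46.0
tool_pos: [0.4675, -0.3519, 0.2035]
ee_rot: [-0.706, -0.034, 0.706, -0.034]
wrist_force: [0.6, -0.3, -0.1]
width: 0.0854
```

```bash
python3 - <<'E'
from h import *
st()
s=snap('scene','s20');im=s['pixels'][:,:,::-1]
cv2.imwrite('pics/c26.png',cv2.resize(im[140:265,175:370],None,fx=4,fy=4,interpolation=cv2.INTER_CUBIC))
t=snap('top','t20');im=t['pixels'][:,:,::-1]
cv2.imwrite('pics/c27.png',cv2.resize(im[155:275,175:365],None,fx=4.1,fy=4.1,interpolation=cv2.INTER_CUBIC))
E
```

```text
t 46.0 p [ 0.4675 -0.3519  0.2035] x [-0.  0. -1.] jaw ang -84.52 w 0.0854 F [ 0.6 -0.3 -0.1] j6 [-0.72  0.36  1.55 -0.    1.23  0.76]
```

View pics/c26.png

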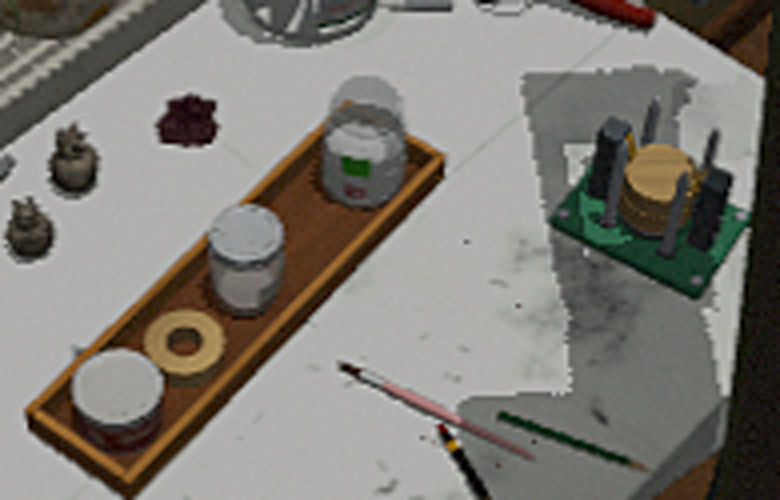

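View pics/c27.png

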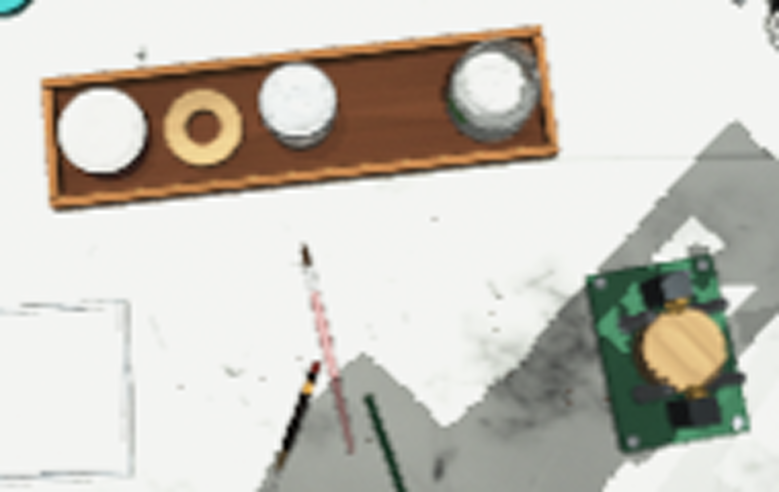

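```bash
python3 - <<'E'
from h import *
for n,m in(('t1','t20'),('s1','s20')):
    a=np.load('pics/%s.npz'%n)['pixels'];b=np.load('pics/%s.npz'%m)['pixels']
    boxes={'powder':(160,195,278,310),'lid':(165,195,235,260),'tin_ring':(170,202,188,234)} if n=='t1' else {'powder':(158,196,252,280),'lid':(188,222,225,247),'tin_ring':(218,258,190,234)}
    for k,(r0,r1,c0,c1) in boxes.items():
        A=cv2.cvtColor(a[r0:r1,c0:c1],cv2.COLOR_RGB2GRAY);B=cv2.cvtColor(b[r0-8:r1+8,c0-8:c1+8],cv2.COLOR_RGB2GRAY)
        r=cv2.matchTemplate(B,A,cv2.TM_CCOEFF_NORMED);_,mx,_,l=cv2.minMaxLoc(r);print(n,k,'shift px',l[0]-8,l[1]-8,round(mx,3))
t=np.load('pics/t20.npz');P=xyz(t);u,v=proj(t,[.4303,-.2573,.065])[0].round().astype(int);print(P[v-2:v+3,u-2:u+3,2].mean())
s=np.load('pics/s20.npz');P=xyz(s);u,v=proj(s,[.4303,-.2573,.065])[0].round().astype(int);print(P[v-2:v+3,u-2:u+3,2].mean())
E
```

```text
t1 powder shift px 0 0 0.969
t1 lid shift px 0 0 0.984
t1 tin_ring shift px 0 0 1.0
s1 powder shift px 0 0 0.936
s1 lid shift px 0 0 0.933
s1 tin_ring shift px 0 0 0.998
0.0662552345920406
0.06614971759434875
```

```bash
python3 -c "
from plant import *
print(sign_off())"
```

```text
the job is handed in; nothing more can be done
None
```

I put the powder jar and the lidded jar upright in the galley and moved the solid roundel into the magazine. I pressed it down with closed fingers until both latches held it. Then I set both jars back in the tray and handed the job in at about 46 s of the 122 s allowed. Sign-off gives no verdict.

**Last checks:**
- **Containers and ring:** in both cameras, the jars, tin and ring show no shift from the first pictures, to the nearest pixel (about 3 mm). Both jars stand upright.
- **Roundel:** it lies flat and centred under both latches. Its top measured about 66 mm up, where 65 mm is the latched height. The loaded blank had also measured about 66 mm at the start against its stated 64 mm, so I take the extra 1 mm as camera offset.
- **Gripper:** it was open and clear of everything, with no force on the wrist.

**One disagreement:** before insertion, the scene camera suggested the held disc was about 3 mm off the magazine axis. The disc still went in between the rods with no noticeable side force.

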